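# Square a steel strap in a saw jig and set the sliding guide to its groove

## Task

On the trailer bed, set up the plywood saw jig from the dark steel strap lying on it: push the strap home flat on the base, with its long far edge flush along the fence and its end touching the end stop. Then slide the guide along its rail until its pointer tip stands over the saw-cut groove across the strap, leaving the strap home, and leave the tin, screwdriver and tub where they are.

Things in the scene. Friction and masses are not known exactly. Their poses are not given: they have to be found in the camera images.
- jig: Fixed jig. Plywood base plate 200 x 430 x 12 mm, from x -110 to +90 and y -225 to +205 mm in this frame; origin on the table, z 0 to 12 is the base. x points across the jig, away from the robot (within 0.25 rad), y along fence and rail. Aluminium fence bar: x 20 to 32, top at z 20 mm, y -210 to +190. Steel rail for the guide: x 49 to 71, top at z 21 mm.
- fence_face (a point): Point on the fence's face (the side towards the robot) at the level of the base's top, mid-length; axes as the jig. The strap's long edge goes against this face (x = 0 here).
- stop_face (a point): Point on the end stop's working face, at the level of the base's top; axes as the jig. The stop is an aluminium block 56 x 30 x 10 mm (x -46 to +10, y 0 to +30) fixed to the base at the jig's +y end, with a bolt head to 18 mm above the base; its face looks to -y. Its place along the jig varies from one run to the next.
- strap_center (a point): Centre of the loose dark steel strap, 40 (x) x 150 (y) x 10 mm (z), about 0.45 kg, lying on the jig base roughly along it; this point is 5 mm above its underside. Strap axes: y along its length towards the stop, x towards the fence. Small black spots on it are shallow holes. It slides on the base under a push of well under 10 N.
- strap_rear_a (a point): The strap's bottom corner on the fence side, at the end away from the stop (strap x +20, y -75 mm).
- strap_rear_b (a point): The strap's bottom corner on the fence side, at the stop end (strap x +20, y +75 mm).
- strap_end (a point): Bottom middle of the strap's stop-side end (strap y +75 mm).
- strap_groove (a point): Middle of the bright saw-cut groove across the strap's whole width: 8 mm wide, 4 mm deep, 20 mm from the strap's centre towards the stop. Point at top-face level; y runs along the strap.
- guide (a joint): Travel of the sliding guide along its rail in m, 0 at the -y end of the rail, up to 0.30, growing towards the stop (+jig y). About 3 N of friction; it stays where it is left. It starts near the -y end.
- guide_tip (a point): Free end of the guide's flat steel pointer, at its underside, 4 mm above the top of a strap that lies on the base; axes as the jig. The tip is 4 mm wide along y and points to -x, over the fence, reaching 16 mm over a strap that is home.
- guide_grip (a point): Centre of the guide's black grip, a block 26 (x) x 24 (y) x 36 mm (z), upright; 18 mm from this point to its top. It stands on the aluminium carriage block 42 (x) x 40 (y) x 18 mm, whose centre is 4 mm nearer the robot (-x) and 27 mm below this point. The top of the grip is 76 mm above the table.
- tin: Bystander: closed round green tin, 90 mm across, 100 mm high; origin at the middle of its underside.
- screwdriver: Bystander: screwdriver lying on the bed; origin on the bed's level under its middle.
- tub: Bystander: open white tub 100 mm across, 80 mm high; origin at the middle of its underside.
- strap: The strap itself (see its points); origin at the middle of its underside.
Not all that is in view belongs to the job. What is shaped like the strap but orange or red is not meant.

How it is judged:
By the outcome, as a careful person would: the job done as asked, in the order asked, and still so for the second after the job is handed in, with the robot touching nothing.
It also fails if it takes over 72 s, if anything falls off the work surface, if the arm or the gripper's body presses on something with over 40 N, if the wrist force passes 120 N, or if a joint passes its speed limit or range.

## Robot

A 6-joint arm with a two-finger parallel gripper is mounted at the origin on the work surface. World frame = base frame: x ahead of the robot, y to its left, z up, the work surface at z = 0. Lengths are in m, angles in rad, forces in N, time in s.
With the tool pointing down it reaches from about 0.3 to 0.775 m from the base axis. Payload 14.6 kg.
Tool frame: the origin (TCP) lies at the very end of the fingers, on their centre line; the grasp point (between the pads) lies 19 mm behind it; z points along the fingers, y is the direction in which the jaws open and shut (so a half turn about z gives the same grasp; the last joint's range is limited). The gripper opens to 94 mm and grips with 3 to 60 N. Pads are 16 mm wide; open, the fingers measure 119 mm over their backs; the gripper's body (75 mm by 177 mm) begins 78 mm behind the grasp point.
Start: joints at [-1.218, 0.3, 1.521, -0, 1.321, -0.067], TCP at [0.224, -0.502, 0.166] pointing down, gripper open.
Joint ranges: [-3.03, 3.03], [-0.79, 2.21], [0.23, 2.52], [-1.04, 4.18], [0, 3.07], [-2.55, 2.55]. Speed limits (rad/s): [2.22, 2.22, 2.57, 3.14, 3.14, 3.14].

## Interface

Orientations are given as [roll, pitch, yaw] about the fixed x, y, z axes, in that order (R = Rz(yaw) Ry(pitch) Rx(roll)).
In Python, from station import ctrl, vision, ticket gives the robot as it stands.
- The arm moves only by the tool step_arm, never from a script. Its argument "steps" is a list of rows, each an object of numbers: "x", "y", "z": the shift along the tool's x, y, z in m; "ax", "ay", "az": the turn, a rotation vector about the tool's x, y, z in degrees; "claw": the finger opening in m, from 0 to 0.094. A call has 1 to 5 rows; each row shifts and turns the pose as measured when the row begins, along the tool's axes as they then stand; what a row does not reach is not made up. A row lasts 1/12 s, in which the tool goes at most 41.7 mm and 7.16 degrees, less where a joint would pass 70% of its speed; a pose out of reach is approached as far as the arm can. A call with a gripper value outside its range is refused whole. The fingers move at their own pace and stop on an object; "grip_force" is the grip in N (left out, the last holds). Time passes only in rows, so rows that do not move let the fingers close. It gives the time, the measured TCP pose, the force and the opening at its end, in the units of the state.
- ctrl.get_obs(): the state, without advancing time (a new reading comes with each control period).
- vision.camera(name): name is "scene" or "top"; returns (picture, depth): 420x560x3 uint8, red, green, blue; 420x560 float32, m along the optical axis (not along the pixel's ray), 0 where there is no reading.
- vision.camera_params(name): a dict with "fov_y" (degrees; the focal length in pixels is half the picture's height over the tangent of half this angle, whatever the lens; pixels are square), "cx", "cy" (the principal point, pixels), "k1" (the pictures are not rectified: a ray, as slopes to the right and down, at radius r is drawn at 1 + k1 r^2 times it, then the intrinsics apply), "origin" and "attitude" of the camera in the world. Camera axes: x right, y up, looking along -z (the intrinsics and any distortion apply to the point x, -y, -z); pixel columns grow to the right and rows downward; lengths in m; the calibration is good to about 2 mm. A picture is of the moment at which its call begins. camera_params takes no time and is no camera call.
- ticket.hand_in(): hands the job in, once; it reports no verdict.
The state is a dict: "time_s": time; "qpos": joint angles; "joint_vel": joint speeds; "tau": joint torques, N m; "ee_pos": TCP position; "eef_rot": TCP orientation; "force": force on the tool from outside, world axes, zero at the start; "moment": the same for the moment, N m; "grip_width": finger opening in m.
Only numpy, scipy, OpenCV 4.12 (cv2) and the standard library are available. Lean on these libraries where they do the work, as an engineer would, in place of code of your own. Each camera call takes 0.05 s, during which the arm holds its last target.

## Working session

There is one attempt and no reset: what is moved stays moved. The work goes in short steps, Python scripts to look and compute and a tool call to move; the robot and the scene stay as the last step left them, time stands still between calls to the robot, and variables do not carry over. Pictures are saved under pics/ and viewed, and the job is handed in when it is done.

Besides the shell and the picture viewer there is one more tool, called after "Emit:" as name([rows], argument=value, ...), one row to a line, values as JSON. step_arm: Moves the arm, as the interface text tells. Its arguments: {"type":"object","properties":{"steps":{"type":"array"},"grip_force":{"type":"number"}},"required":["steps"]}

```bash
ls; mkdir -p pics; cat > h.py <<'E'
import numpy as np, cv2
from station import ctrl, vision, ticket
from scipy.spatial.transform import Rotation as R
def snap(n,tag):
    im,d=vision.camera(n); cv2.imwrite(f'pics/{tag}.png',im[:,:,::-1]); np.save(f'pics/{tag}.npy',d); return im,d
def cam(n):
    p=vision.camera_params(n); f=210/np.tan(np.radians(p['fov_y'])/2); return p,f
def Rm(p):
    a=np.array(p['attitude'],float)
    return a if a.shape==(3,3) else (R.from_euler('xyz',a).as_matrix() if a.size==3 else None)
def ray(n,u,v):
    p,f=cam(n); K=np.array([[f,0,p['cx']],[0,f,p['cy']],[0,0,1]])
    q=cv2.undistortPoints(np.array([[[u,v]]],float),K,np.array([p['k1'],0,0,0,0.]))[0,0]
    return np.array(p['origin']),Rm(p)@np.array([q[0],-q[1],-1])
def atz(n,u,v,z):
    o,d=ray(n,u,v); return o+d*(z-o[2])/d[2]
def atd(n,u,v,dep):
    o,d=ray(n,u,v); return o+d*dep
def proj(n,P):
    p,f=cam(n); c=Rm(p).T@(np.array(P)-np.array(p['origin'])); s=np.array([c[0],-c[1]])/-c[2]
    s=s*(1+p['k1']*(s@s)); return s*f+[p['cx'],p['cy']]
def crop(tag,u0,v0,u1,v1,s,out):
    im=cv2.imread(f'pics/{tag}.png')[v0:v1,u0:u1]; cv2.imwrite(f'pics/{out}.png',cv2.resize(im,None,fx=s,fy=s,interpolation=cv2.INTER_CUBIC))
E
python3 - <<'E'
from h import *
for n in('scene','top'):
    print(vision.camera_params(n)); snap(n,n+'0')
print(ctrl.get_obs())
E
```

```text
pics
{'fov_y': 44.79156825230942, 'cx': 288.35622104787484, 'cy': 213.71504597266198, 'k1': -0.12550041160598804, 'origin': array([ 1.29715009, -0.73922852,  1.31809001]), 'attitude': array([ 0.7093689 , -0.00581614,  0.83150136])}
{'fov_y': 48.144085444000865, 'cx': 291.1298782546534, 'cy': 205.54539715354483, 'k1': -0.013139345956346955, 'origin': array([ 0.3736913 , -0.03041177,  1.31777193]), 'attitude': array([ 0.12357226,  0.01532416, -1.58354341])}
{'time_s': 0.1, 'qpos': array([-1.21758661e+00,  3.00427567e-01,  1.52151225e+00, -1.24645671e-05,
        1.32070390e+00, -6.66092675e-02]), 'joint_vel': array([ 0.00065942, -0.00228372, -0.00122592,  0.00059189, -0.00078034,
        0.00089915]), 'tau': array([-4.18286054e-04, -5.32650733e+01, -3.53285694e+01,  7.08905957e-02,
        2.34738778e-02, -6.66211849e-05]), 'ee_pos': array([ 0.22407077, -0.50198444,  0.16533935]), 'eef_rot': array([-3.14054311e+00, -5.79123935e-05,  4.19822049e-01]), 'force': array([ 0.34370235,  0.08085996, -0.74702894]), 'moment': array([ 0.0097103 , -0.00316419, -0.01141643]), 'grip_width': 0.09405659058595324}
```

View pics/scene0.png

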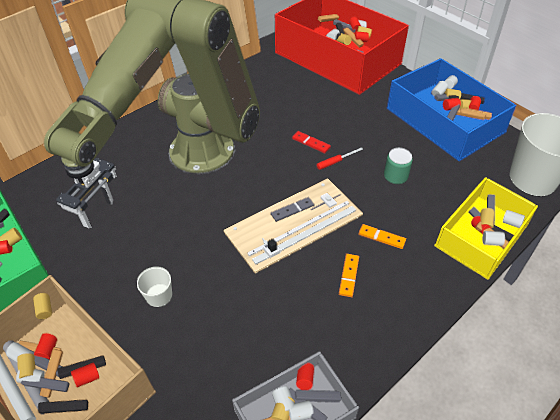

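View pics/top0.png

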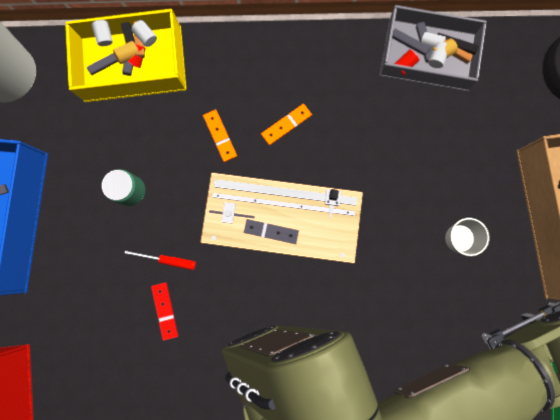

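The top view shows the jig at about (282,218), with the strap at (271,232), the stop at (229,211) and the guide at (333,195). The tin, screwdriver and tub are clear of the jig. Next I'll enlarge it.

```bash
python3 - <<'E'
from h import *
crop('top0',195,165,370,270,4.5,'t0c'); crop('scene0',215,170,370,280,5,'s0c')
E
```

```text
(no output)
```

View pics/t0c.png

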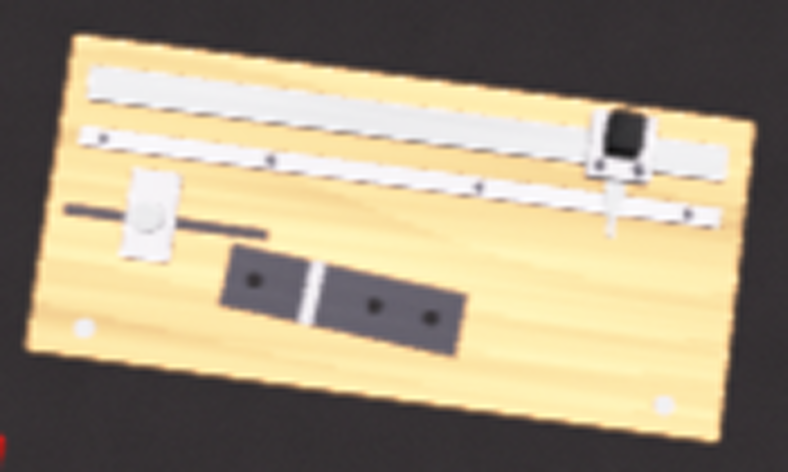

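View pics/s0c.png

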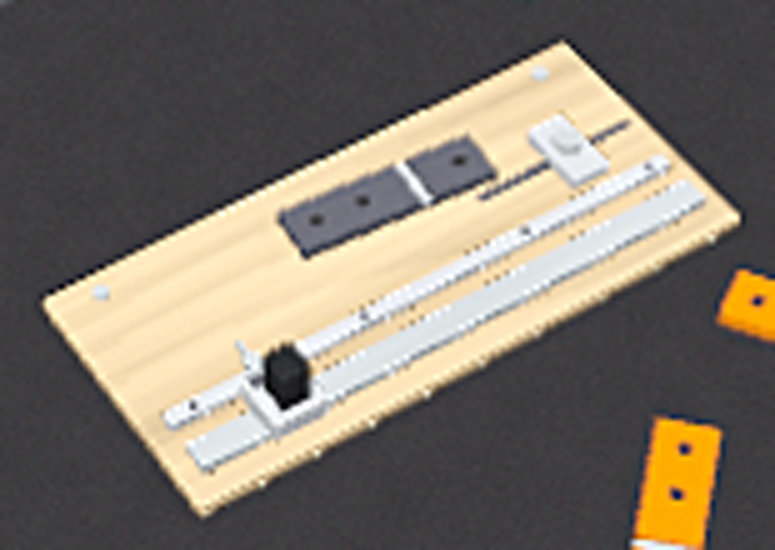

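```bash
cat >> h.py <<'E'
from scipy.optimize import least_squares
def tc(pts): return [((x+.5)/4.5-.5+195,(y+.5)/4.5-.5+165) for x,y in pts]
def sc(pts): return [((x+.5)/5-.5+215,(y+.5)/5-.5+170) for x,y in pts]
def fit(obs,x0):  # obs: list of (cam,(u,v),local)
    def res(q):
        c,s=np.cos(q[2]),np.sin(q[2]); r=[]
        for n,uv,l in obs:
            r+=list(proj(n,[q[0]+c*l[0]-s*l[1],q[1]+s*l[0]+c*l[1],l[2]])-uv)
        return r
    o=least_squares(res,x0); return o.x,np.round(np.array(o.fun).reshape(-1,2),2)
E
python3 - <<'E'
from h import *
L=[(.09,.205,.012),(.09,-.225,.012),(-.11,-.225,.012),(-.11,.205,.012)]
T=tc([(75,34),(755,121),(718,441),(26,350)])
S=sc([(740,217),(205,515),(43,300),(563,40)])
# strap: corners top face z .022: far+y, far-y, near-y, near+y
LS=[(.02,.075,.022),(.02,-.075,.022),(-.02,-.075,.022),(-.02,.075,.022)]
TS=tc([(233,244),(467,295),(455,356),(219,304)])
SS=sc([(496,172),(306,249),(279,212),(468,135)])
for l,t,s in((L,T,S),(LS,TS,SS)):
    a=[('top',p,q) for p,q in zip(t,l)]; b=[('scene',p,q) for p,q in zip(s,l)]
    for o in(a,b,a+b):
        x,r=fit(o,[.5,0,-.1]); print(np.round(x,4),np.abs(r).max(),)
E
```

```text
[ 0.5162  0.0227 -0.1438] 0.07
[ 0.5226  0.0221 -0.1384] 0.57
[ 0.5184  0.0229 -0.1417] 1.63
[ 0.4644  0.0442 -0.2287] 0.58
[ 0.4696  0.0436 -0.2348] 0.56
[ 0.4661  0.0443 -0.2305] 1.11
```

Emit:
step_arm([
  {"az": 6.4},
  {"az": 6.4},
  {"az": 6.4},
  {"az": 6.4},
  {"az": 6.4},
])

```text
validation failed for argument at $.st...
```

Emit:
step_arm([
  {"x": 0.0077, "y": -0.038},
  {"x": 0.0077, "y": -0.038},
  {"x": 0.0077, "y": -0.038},
  {"x": 0.0077, "y": -0.038},
  {"x": 0.0077, "y": -0.038},
])

```text
validation failed for argument at $.st...
```

Emit:
step_arm([
  {"x": 0.0077, "y": -0.038},
  {"x": 0.0077, "y": -0.038},
  {"x": 0.0077, "y": -0.038},
  {"x": 0.0077, "y": -0.038},
  {"x": 0.0077, "y": -0.038},
])

```text
validation failed for argument at $.st...
```

```bash
python3 - <<'E'
from h import *
f=tc([(181,172),(167,263),(611,235)])
J=np.array([.5162,.0227]);t=-.1438;c,s=np.cos(t),np.sin(t);M=np.array([[c,s],[-s,c]])
for p,z in zip(f,(.022,.022,.026)): print(M@(atz('top',*p,z)[:2]-J))
d=np.load('pics/top0.npy'); d2=np.load('pics/scene0.npy')
for p in [(240,245),(340,235)]:print(atd('top',*p,d[p[1],p[0]]))
for p in [(260,225),(250,230),(320,200)]:print(atd('scene',*p,d2[p[1],p[0]]))
print(ctrl.get_obs())
E
```

```text
[0.01090619 0.12426854]
[-0.04612571  0.12462758]
[ 0.00591861 -0.14387403]
[0.42773173 0.13048216 0.01513248]
[ 0.45192551 -0.14713868  0.0102813 ]
[ 0.44744252 -0.08136119  0.01236885]
[ 0.4429504  -0.12049561  0.01437997]
[0.50007241 0.14622504 0.01060632]
{'time_s': 0.1, 'qpos': array([-1.21758661e+00,  3.00427567e-01,  1.52151225e+00, -1.24645671e-05,
        1.32070390e+00, -6.66092675e-02]), 'joint_vel': array([ 0.00065942, -0.00228372, -0.00122592,  0.00059189, -0.00078034,
        0.00089915]), 'tau': array([-4.18286054e-04, -5.32650733e+01, -3.53285694e+01,  7.08905957e-02,
        2.34738778e-02, -6.66211849e-05]), 'ee_pos': array([ 0.22407077, -0.50198444,  0.16533935]), 'eef_rot': array([-3.14054311e+00, -5.79123935e-05,  4.19822049e-01]), 'force': array([ 0.34370235,  0.08085996, -0.74702894]), 'moment': array([ 0.0097103 , -0.00316419, -0.01141643]), 'grip_width': 0.09405659058595324}
```

Emit:
step_arm([
  {"x": 0, "y": 0, "z": 0, "ax": 0, "ay": 0, "az": 6.4, "claw": 0.09},
  {"x": 0, "y": 0, "z": 0, "ax": 0, "ay": 0, "az": 6.4, "claw": 0.09},
  {"x": 0, "y": 0, "z": 0, "ax": 0, "ay": 0, "az": 6.4, "claw": 0.09},
  {"x": 0, "y": 0, "z": 0, "ax": 0, "ay": 0, "az": 6.4, "claw": 0.09},
  {"x": 0, "y": 0, "z": 0, "ax": 0, "ay": 0, "az": 6.4, "claw": 0.09},
])

```text
time_s: 0.52
ee_pos: [0.2237, -0.5011, 0.1636]
eef_rot: [-3.137, 0.002, -0.158]
force: [-0.6, 0.5, -0.9]
grip_width: 0.0901
```

Emit:
step_arm([
  {"x": 0.008, "y": -0.038, "z": 0, "ax": 0, "ay": 0, "az": 0, "claw": 0.09},
  {"x": 0.008, "y": -0.038, "z": 0, "ax": 0, "ay": 0, "az": 0, "claw": 0.09},
  {"x": 0.008, "y": -0.038, "z": 0, "ax": 0, "ay": 0, "az": 0, "claw": 0.09},
  {"x": 0.008, "y": -0.038, "z": 0, "ax": 0, "ay": 0, "az": 0, "claw": 0.09},
  {"x": 0.008, "y": -0.038, "z": 0, "ax": 0, "ay": 0, "az": 0, "claw": 0.09},
])

```text
time_s: 0.93
ee_pos: [0.2932, -0.3173, 0.1609]
eef_rot: [-3.134, 0.006, -0.176]
force: [0.4, -0.0, -0.4]
grip_width: 0.0902
```

Emit:
step_arm([
  {"x": 0.008, "y": -0.038, "z": 0, "ax": 0, "ay": 0, "az": 0, "claw": 0.09},
  {"x": 0.008, "y": -0.038, "z": 0, "ax": 0, "ay": 0, "az": 0, "claw": 0.09},
  {"x": 0.008, "y": -0.038, "z": 0, "ax": 0, "ay": 0, "az": 0, "claw": 0.09},
  {"x": 0.008, "y": -0.038, "z": 0, "ax": 0, "ay": 0, "az": 0, "claw": 0.09},
  {"x": 0.008, "y": -0.038, "z": 0, "ax": 0, "ay": 0, "az": 0, "claw": 0.09},
])

```text
time_s: 1.35
ee_pos: [0.3662, -0.1277, 0.1616]
eef_rot: [-3.133, 0.006, -0.178]
force: [0.8, -0.3, 1.0]
grip_width: 0.0902
```

Emit:
step_arm([
  {"x": 0.004, "y": -0.037, "z": 0, "ax": 0, "ay": 0, "az": 0, "claw": 0.09},
  {"x": 0.004, "y": -0.037, "z": 0, "ax": 0, "ay": 0, "az": 0, "claw": 0.09},
  {"x": 0.004, "y": -0.037, "z": 0, "ax": 0, "ay": 0, "az": 0, "claw": 0.09},
  {"x": 0.004, "y": -0.037, "z": 0, "ax": 0, "ay": 0, "az": 0, "claw": 0.09},
  {"x": 0.004, "y": -0.037, "z": 0, "ax": 0, "ay": 0, "az": 0, "claw": 0.09},
])

```text
time_s: 1.77
ee_pos: [0.4188, 0.0609, 0.1631]
eef_rot: [-3.133, 0.006, -0.178]
force: [0.8, -0.5, 0.5]
grip_width: 0.0904
```

Emit:
step_arm([
  {"x": 0, "y": 0, "z": 0.03, "ax": -0.5, "ay": 0.3, "az": -1.8, "claw": 0.09},
  {"x": 0, "y": 0, "z": 0.03, "ax": 0, "ay": 0, "az": 0, "claw": 0.09},
  {"x": 0, "y": 0, "z": 0.03, "ax": 0, "ay": 0, "az": 0, "claw": 0.09},
  {"x": 0, "y": 0, "z": 0, "ax": 0, "ay": 0, "az": 0, "claw": 0.09},
])

```text
time_s: 2.1
ee_pos: [0.4201, 0.0691, 0.0709]
eef_rot: [-3.141, -0.003, -0.135]
force: [-0.7, 0.1, -0.7]
grip_width: 0.0902
```

Emit:
step_arm([
  {"x": -0.003, "y": 0.018, "z": 0.02, "ax": 0, "ay": 0, "az": 0, "claw": 0.09},
  {"x": 0, "y": 0, "z": 0.02, "ax": 0, "ay": 0, "az": 0, "claw": 0.09},
  {"x": 0, "y": 0, "z": 0.008, "ax": 0, "ay": 0, "az": 0, "claw": 0.09},
  {"x": 0, "y": 0, "z": 0, "ax": 0, "ay": 0, "az": 0, "claw": 0.09},
])

```text
time_s: 2.43
ee_pos: [0.4157, 0.051, 0.0243]
eef_rot: [-3.141, -0.004, -0.135]
force: [0.0, 0.3, 0.0]
grip_width: 0.0898
```

```bash
python3 - <<'E'
from h import *
snap('scene','s1'); o=ctrl.get_obs(); print(o['ee_pos'],o['eef_rot'],o['force'])
print(proj('scene',o['ee_pos']))
crop('s1',190,130,350,250,5,'s1c')
E
```

```text
[0.41622819 0.05113456 0.02516102] [-3.14047819 -0.00463579 -0.13473691] [ 0.1351361  -0.11337122  0.95767596]
[283.40528367 197.46159926]
```

View pics/s1c.png

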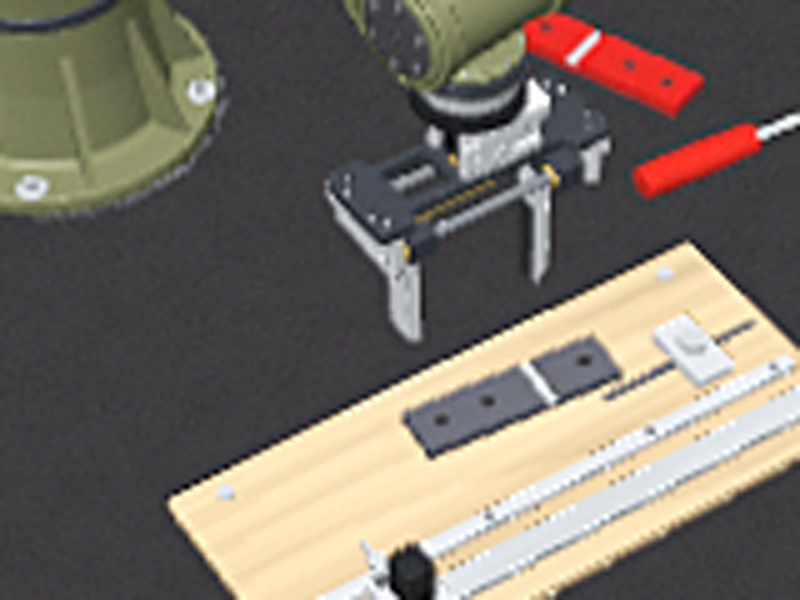

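```bash
python3 - <<'E'
from h import *
print('base',proj('scene',[0,0,0.0]))
o=ctrl.get_obs();M=R.from_euler('xyz',o['eef_rot']).as_matrix();e=o['ee_pos']
for sx in(-1,1):
  for sy in(-1,1):
    for w in(.045,.0595):
      print(sx,sy,w,(proj('scene',e+M@[sx*.008,sy*w,0])-[190,130])*5+2)
for n in('top',):
  snap('top','t1'); print(proj('top',e))
d=np.load('pics/s1.npy')
for u,v in((273,195),(272,190),(298,184),(297,178)): print(u,v,atd('scene',u,v,d[v,u]))
crop('t1',195,165,370,270,4.5,'t1c')
E
```

```text
base [201.09632124 149.20937104]
-1 -1 0.045 [515.98574166 305.38782699]
-1 -1 0.0595 [533.00447896 296.83723053]
-1 1 0.045 [407.96551573 359.69367579]
-1 1 0.0595 [390.17556135 368.64300164]
1 -1 0.045 [529.2261169  319.22388531]
1 -1 0.0595 [546.2867184  310.58875537]
1 1 0.045 [420.92062419 374.06964592]
1 1 0.0595 [403.0805118  383.10841762]
[268.42556655 248.67634601]
273 195 [0.42049225 0.00101453 0.07738022]
272 190 [ 0.41989182 -0.00222894  0.10335138]
298 184 [0.43216244 0.10377259 0.06748577]
297 178 [0.43573908 0.0948215  0.10528526]
```

View pics/t1c.png

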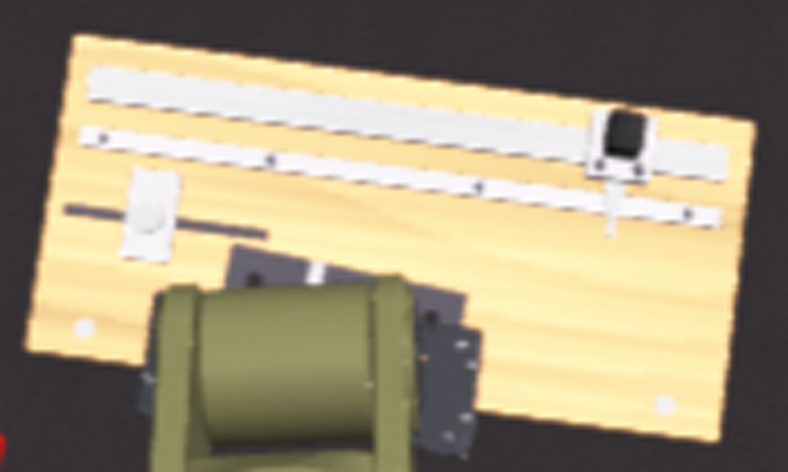

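```bash
python3 - <<'E'
from h import *
snap('scene','s2'); o=ctrl.get_obs(); print(o['time_s'],o['ee_pos'],o['qpos'])
a=cv2.imread('pics/s1.png').astype(int);b=cv2.imread('pics/s2.png').astype(int);print(np.abs(a-b).max())
d=np.load('pics/s2.npy')
# robot flange on bed: depth points
for u,v in((200,165),(185,160),(225,170),(60,200),(300,290),(500,330),(420,370)): print(u,v,d[v,u],atd('scene',u,v,d[v,u]))
d=np.load('pics/top0.npy')
for u,v in((100,250),(300,290),(450,300),(420,150)): print(u,v,atd('top',u,v,d[v,u]))
crop('s2',190,130,350,250,5,'s2c')
E
```

```text
2.5833 [0.41689868 0.05135666 0.02586804] [3.50917954e-02 1.96394850e-01 2.01769193e+00 3.98159270e-04
 9.20594202e-01 1.73991445e+00]
142
200 165 1.8665391 [ 0.08417375 -0.06314626  0.01674205]
185 160 1.8550352 [ 0.0437582  -0.09886455  0.03656979]
225 170 1.8796697 [ 0.14904169  0.0008558  -0.00416416]
60 200 1.7813908 [-0.1352846  -0.53262199 -0.00624479]
300 290 1.5375534 [ 0.71542728 -0.15076975  0.00130991]
500 330 2.268045 [ 1.16698058  0.70978476 -0.74466683]
420 370 2.144469 [ 1.03102236  0.28546809 -0.74333524]
100 250 [0.41934551 0.5273171  0.00062856]
300 290 [ 0.30214878 -0.03381907  0.00142248]
450 300 [ 0.26919132 -0.44760219 -0.0065756 ]
420 150 [ 0.69153182 -0.38196065  0.00280217]
```

View pics/s2c.png

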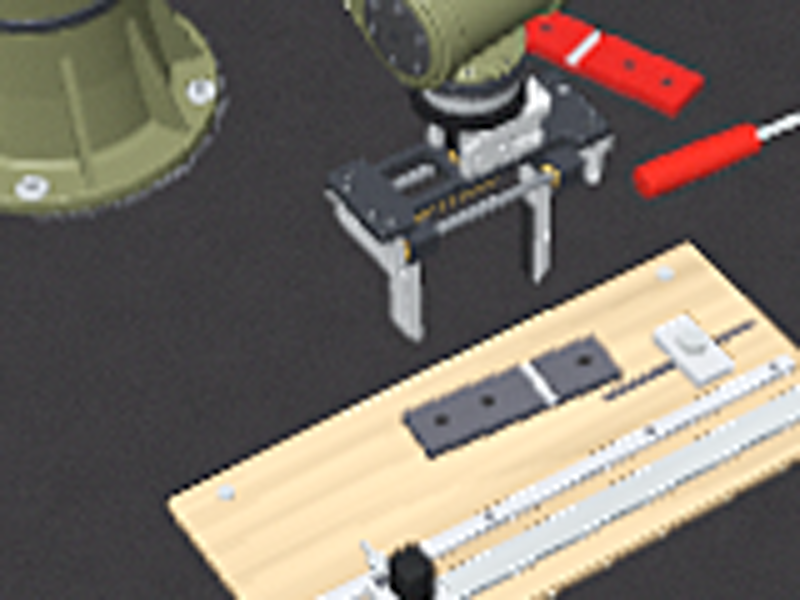

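```bash
python3 - <<'E'
from h import *
d=np.load('pics/s2.npy')
np.set_printoptions(precision=3,suppress=True)
print('finger col depth')
for v in range(180,204):
    print(v,[round(float(d[v,u]),3) for u in range(268,278)])
t=np.load('pics/t1.npy')
for cx,cy in((450,430),(465,350),(440,400)):
    u,v=map(int,tc([(cx,cy)])[0]); print(u,v,atd('top',u,v,t[v,u]))
o=ctrl.get_obs();e=o['ee_pos'];M=R.from_euler('xyz',o['eef_rot']).as_matrix()
for sx in(-1,1):
  for sy in(-1,1):
    for h in(.097,.13): print(sx,sy,h,(proj('top',e+M@[sx*.0375,sy*.0885,-h])-[195,165])*4.5+1.75)
E
```

```text
finger col depth
180 [1.581, 1.58, 1.588, 1.588, 1.592, 1.596, 1.598, 1.602, 1.604, 1.855]
181 [1.592, 1.576, 1.587, 1.598, 1.597, 1.599, 1.602, 1.837, 1.831, 1.845]
182 [1.593, 1.591, 1.593, 1.636, 1.596, 1.641, 1.839, 1.834, 1.836, 1.831]
183 [1.587, 1.59, 1.593, 1.636, 1.642, 1.645, 1.831, 1.833, 1.834, 1.831]
184 [1.598, 1.597, 1.593, 1.641, 1.648, 1.646, 1.833, 1.832, 1.826, 1.831]
185 [1.665, 1.656, 1.645, 1.646, 1.65, 1.66, 1.829, 1.831, 1.826, 1.827]
186 [1.664, 1.666, 1.649, 1.652, 1.657, 1.662, 1.818, 1.82, 1.823, 1.822]
187 [1.676, 1.664, 1.657, 1.652, 1.655, 1.66, 1.813, 1.824, 1.81, 1.814]
188 [1.677, 1.666, 1.659, 1.663, 1.663, 1.668, 1.813, 1.804, 1.812, 1.814]
189 [1.683, 1.666, 1.663, 1.66, 1.667, 1.665, 1.812, 1.805, 1.816, 1.806]
190 [1.811, 1.672, 1.666, 1.659, 1.661, 1.675, 1.811, 1.81, 1.802, 1.814]
191 [1.806, 1.675, 1.67, 1.669, 1.67, 1.67, 1.811, 1.813, 1.806, 1.803]
192 [1.799, 1.691, 1.673, 1.671, 1.671, 1.678, 1.801, 1.791, 1.797, 1.8]
193 [1.804, 1.695, 1.686, 1.669, 1.674, 1.683, 1.804, 1.8, 1.799, 1.797]
194 [1.797, 1.698, 1.68, 1.68, 1.684, 1.681, 1.79
[... 306 characters left out ...]
.785, 1.779]
199 [1.784, 1.781, 1.779, 1.785, 1.781, 1.777, 1.778, 1.783, 1.779, 1.778]
200 [1.779, 1.774, 1.775, 1.777, 1.779, 1.787, 1.785, 1.778, 1.773, 1.779]
201 [1.77, 1.768, 1.78, 1.776, 1.77, 1.77, 1.777, 1.773, 1.774, 1.776]
202 [1.767, 1.769, 1.762, 1.777, 1.77, 1.78, 1.773, 1.77, 1.769, 1.776]
203 [1.772, 1.774, 1.768, 1.766, 1.769, 1.766, 1.771, 1.77, 1.764, 1.753]
294 260 [ 0.383 -0.02   0.208]
297 242 [ 0.425 -0.028  0.206]
292 253 [ 0.399 -0.016  0.203]
-1 -1 0.097 [156.651 419.989]
-1 -1 0.13 [147.909 419.644]
-1 1 0.097 [468.893 458.491]
-1 1 0.13 [468.987 459.242]
1 -1 0.097 [174.607 287.879]
1 -1 0.13 [166.432 283.824]
1 1 0.097 [484.745 325.53 ]
1 1 0.13 [485.286 322.521]
```

```bash
python3 - <<'E'
from h import *
np.set_printoptions(precision=3,suppress=True)
crop('scene0',40,130,140,240,5,'s0g')
d=np.load('pics/scene0.npy')
e=np.array([.22407,-.50198,.16534]);M=R.from_euler('xyz',[-3.1405,0,.4198]).as_matrix()
for w in(-.047,.047):
  P=e+M@[0,w,0]; uv=proj('scene',P); print(P,uv,(uv-[40,130])*5+2)
for v in range(195,232,3):
  for u in range(55,115,1):
    P=atd('scene',u,v,d[v,u])
    if .02<P[2]<.25: print(u,v,P)
E
```

```text
[ 0.205 -0.459  0.165] [111.7   211.459] [360.499 409.297]
[ 0.243 -0.545  0.165] [ 92.807 233.656] [266.036 520.279]
104 195 [ 0.204 -0.463  0.241]
105 195 [ 0.205 -0.46   0.24 ]
106 195 [ 0.21  -0.459  0.243]
107 195 [ 0.215 -0.457  0.246]
108 195 [ 0.212 -0.454  0.241]
109 195 [ 0.217 -0.452  0.244]
110 195 [ 0.21  -0.448  0.235]
111 195 [ 0.214 -0.446  0.237]
105 198 [ 0.199 -0.462  0.223]
106 198 [ 0.206 -0.461  0.228]
107 198 [ 0.207 -0.458  0.227]
108 198 [ 0.21  -0.456  0.228]
109 198 [ 0.211 -0.454  0.227]
110 198 [ 0.215 -0.452  0.229]
111 198 [ 0.213 -0.449  0.225]
112 198 [ 0.214 -0.446  0.223]
106 201 [ 0.193 -0.461  0.205]
107 201 [ 0.198 -0.459  0.207]
108 201 [ 0.207 -0.459  0.214]
109 201 [ 0.21  -0.457  0.215]
110 201 [ 0.213 -0.455  0.216]
111 201 [ 0.218 -0.453  0.219]
112 201 [ 0.214 -0.449  0.213]
86 216 [ 0.25  -0.543  0.249]
81 219 [ 0.246 -0.559  0.246]
83 219 [ 0.253 -0.555  0.248]
85 219 [ 0.256 -0.55   0.248]
86 219 [ 0.254 -0.547  0.243]
87 219 [ 0.255 -0.545  0.242]
81 222 [ 0.242 -0.561  0.231]
82 222 [ 0.249 -0.56   0.236]
83 222 [ 0.249 -0.558  0.234]
84 222 [ 0.254 -0.556  0.237]
85 222 [ 0.262 -0.555  0.244]
86 222 [ 0.258 -0.551  0.237]
87 222 [ 0.255 -0.548  0.232]
88 222 [ 0.256 -0.546  0.232]
89 222 [ 0.256 -0.544  0.229]
83 225 [ 0.245 -0.56   0.219]
84 225 [ 0.247 -0.558  0.219]
85 225 [ 0.25  -0.556  0.22 ]
86 225 [ 0.256 -0.555  0.225]
87 225 [ 0.261 -0.553  0.228]
88 225 [ 0.257 -0.55   0.222]
89 225 [ 0.259 -0.547  0.221]
90 225 [ 0.258 -0.545  0.218]
```

View pics/s0g.png

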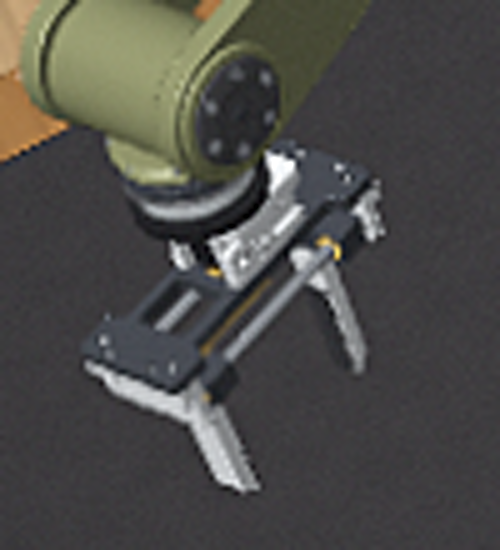

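```bash
python3 - <<'E'
from h import *
np.set_printoptions(precision=4,suppress=True)
d=np.load('pics/s2.npy')
for u,v in((271,194),(272,194),(272,196),(273,196),(272,195),(298,184),(297,185),(298,183)): print(u,v,atd('scene',u,v,d[v,u]))
o=ctrl.get_obs();e=o['ee_pos'];M=R.from_euler('xyz',o['eef_rot']).as_matrix()
for w in (-.045,-.0575,.045,.0575): print(e+M@[0,w,0])
# depth of top of known things: tin top 0.1, grip top .076
d0=np.load('pics/scene0.npy'); t0=np.load('pics/top0.npy')
for u,v in((400,157),(398,155),(402,160)): print('tin s',atd('scene',u,v,d0[v,u]))
for u,v in((117,185),(115,183),(120,188)): print('tin t',atd('top',u,v,t0[v,u]))
for u,v in((333,193),(334,194),(333,195)): print('grip t',atd('top',u,v,t0[v,u]))
E
```

```text
271 194 [ 0.4182 -0.0056  0.0851]
272 194 [ 0.4185 -0.0015  0.0824]
272 196 [ 0.4214 -0.0042  0.077 ]
273 196 [ 0.4218 -0.0002  0.0744]
272 195 [ 0.4225 -0.005   0.0833]
298 184 [0.4323 0.1036 0.0677]
297 185 [0.4339 0.0975 0.0683]
298 183 [0.4356 0.1002 0.0775]
[0.4229 0.096  0.0259]
[0.4246 0.1083 0.026 ]
[0.4109 0.0068 0.0258]
[ 0.4092 -0.0056  0.0258]
tin s [0.5992 0.4377 0.1018]
tin s [0.589  0.4385 0.1038]
tin s [0.6144 0.4298 0.1031]
tin t [0.5871 0.4471 0.0977]
tin t [0.5915 0.4503 0.1037]
tin t [0.5791 0.4391 0.0969]
grip t [ 0.5602 -0.1254  0.0766]
grip t [ 0.5565 -0.1275  0.0828]
grip t [ 0.5548 -0.1253  0.0761]
```

Emit:
step_arm([
  {"x": 0, "y": 0, "z": 0.006, "ax": 0, "ay": 0, "az": 0, "claw": 0.09},
  {"x": 0, "y": 0, "z": 0, "ax": 0, "ay": 0, "az": 0, "claw": 0.09},
])

```text
time_s: 2.75
ee_pos: [0.4183, 0.0516, 0.0215]
eef_rot: [-3.14, -0.01, -0.134]
force: [-0.0, -0.0, -0.7]
grip_width: 0.0901
```

Emit:
step_arm([
  {"x": 0, "y": 0, "z": 0.004, "ax": 0, "ay": 0, "az": 0, "claw": 0.09},
  {"x": 0, "y": 0, "z": 0, "ax": 0, "ay": 0, "az": 0, "claw": 0.09},
])

```text
time_s: 2.92
ee_pos: [0.419, 0.0518, 0.0181]
eef_rot: [-3.139, -0.012, -0.134]
force: [1.0, -0.6, -0.5]
grip_width: 0.0902
```

Emit:
step_arm([
  {"x": 0, "y": 0, "z": 0.003, "ax": 0, "ay": 0, "az": 0, "claw": 0.09},
  {"x": 0, "y": 0, "z": 0, "ax": 0, "ay": 0, "az": 0, "claw": 0.09},
])

```text
time_s: 3.08
ee_pos: [0.4192, 0.0519, 0.015]
eef_rot: [-3.139, -0.012, -0.134]
force: [-0.4, -0.6, 0.8]
grip_width: 0.09
```

```bash
python3 - <<'E'
from h import *
np.set_printoptions(precision=4,suppress=True)
im,d=snap('scene','s3');o=ctrl.get_obs();print(o['ee_pos'],o['force'])
for v in range(180,216):
  L=[]
  for u in range(266,280):
    P=atd('scene',u,v,d[v,u])
    if P[0]<.436 and .03<P[2]<.15 and P[1]<.02: L.append(P)
  if L: print(v,len(L),np.mean(L,0))
crop('s3',190,130,350,250,5,'s3c')
E
```

```text
[0.4194 0.0519 0.0153] [-0.5496  0.069   0.6507]
185 3 [ 0.4231 -0.0002  0.128 ]
186 3 [0.4216 0.001  0.1213]
187 5 [ 0.4213 -0.0031  0.1193]
188 6 [ 0.4183 -0.0028  0.112 ]
189 6 [ 0.4171 -0.0019  0.1057]
190 6 [ 0.4182 -0.003   0.1026]
191 6 [ 0.4165 -0.0017  0.0955]
192 6 [ 0.4176 -0.0027  0.0922]
193 6 [ 0.4177 -0.0029  0.0877]
194 6 [ 0.4163 -0.0019  0.081 ]
195 6 [ 0.4163 -0.002   0.0762]
196 5 [ 0.4208 -0.0037  0.0762]
197 4 [ 0.4212 -0.002   0.0704]
198 4 [ 0.4202 -0.0013  0.0641]
199 3 [ 0.4216 -0.0004  0.0596]
```

View pics/s3c.png

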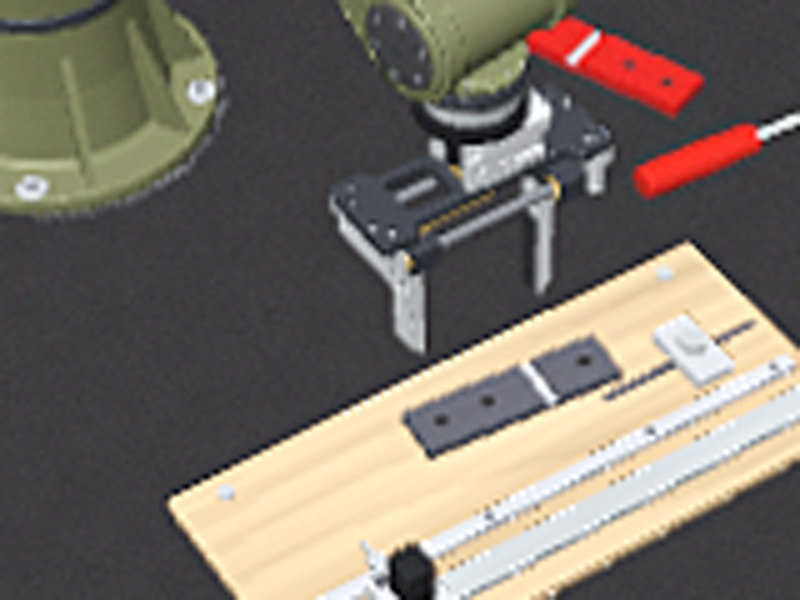

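Emit:
step_arm([
  {"x": 0, "y": 0, "z": 0.004, "ax": 0, "ay": 0, "az": 0, "claw": 0.09},
  {"x": 0, "y": 0, "z": 0, "ax": 0, "ay": 0, "az": 0, "claw": 0.09},
])

```text
time_s: 3.3
ee_pos: [0.4195, 0.0519, 0.011]
eef_rot: [-3.139, -0.013, -0.134]
force: [-0.4, -0.3, -0.7]
grip_width: 0.0899
```

Emit:
step_arm([
  {"x": 0, "y": 0, "z": 0.003, "ax": 0, "ay": 0, "az": 0, "claw": 0.09},
  {"x": 0, "y": 0, "z": 0, "ax": 0, "ay": 0, "az": 0, "claw": 0.09},
])

```text
time_s: 3.47
ee_pos: [0.4195, 0.0519, 0.0076]
eef_rot: [-3.139, -0.012, -0.134]
force: [0.0, -0.5, -0.5]
grip_width: 0.0898
```

Emit:
step_arm([
  {"x": 0, "y": 0, "z": 0.003, "ax": 0, "ay": 0, "az": 0, "claw": 0.09},
  {"x": 0, "y": 0, "z": 0, "ax": 0, "ay": 0, "az": 0, "claw": 0.09},
])

```text
time_s: 3.63
ee_pos: [0.4195, 0.0519, 0.0042]
eef_rot: [-3.139, -0.012, -0.134]
force: [-0.6, 0.5, -0.4]
grip_width: 0.0903
```

No contact at a reported z below the base top. That confirms what the depth shows: the reported TCP z is about 4 cm lower than the real fingertips. I'll find the base by touch.

Emit:
step_arm([
  {"x": 0, "y": 0, "z": 0.008, "ax": 0, "ay": -0.7, "az": 0, "claw": 0.09},
  {"x": 0, "y": 0, "z": 0.007, "ax": 0, "ay": 0, "az": 0, "claw": 0.09},
  {"x": 0, "y": 0, "z": 0, "ax": 0, "ay": 0, "az": 0, "claw": 0.09},
])

```text
time_s: 3.88
ee_pos: [0.4197, 0.0519, -0.0122]
eef_rot: [-3.139, 0.001, -0.134]
force: [-0.8, 0.1, -0.7]
grip_width: 0.0899
```

Emit:
step_arm([
  {"x": 0, "y": 0, "z": 0.006, "ax": 0, "ay": 0, "az": 0, "claw": 0.09},
  {"x": 0, "y": 0, "z": 0, "ax": 0, "ay": 0, "az": 0, "claw": 0.09},
])

```text
time_s: 4.05
ee_pos: [0.4194, 0.0519, -0.0194]
eef_rot: [-3.139, 0.002, -0.134]
force: [-0.3, 0.7, -1.0]
grip_width: 0.0903
```

Emit:
step_arm([
  {"x": 0, "y": 0, "z": 0.003, "ax": 0, "ay": 0, "az": 0, "claw": 0.09},
  {"x": 0, "y": 0, "z": 0, "ax": 0, "ay": 0, "az": 0, "claw": 0.09},
])

```text
time_s: 4.22
ee_pos: [0.4193, 0.0519, -0.0229]
eef_rot: [-3.139, 0.002, -0.134]
force: [0.3, 0.1, -0.1]
grip_width: 0.0898
```

```bash
python3 - <<'E'
from h import *
np.set_printoptions(precision=4,suppress=True)
im,d=snap('scene','s4');o=ctrl.get_obs();print(o['ee_pos'],o['force'])
for v in range(196,216):
  L=[]
  for u in range(266,280):
    P=atd('scene',u,v,d[v,u])
    if P[0]<.436 and .025<P[2]<.15 and P[1]<.02: L.append(P)
  if L: print(v,len(L),np.mean(L,0))
crop('s4',190,130,350,250,5,'s4c')
E
```

```text
[ 0.4195  0.0519 -0.0226] [ 1.1976 -0.332   0.3619]
196 6 [ 0.4156 -0.0015  0.0703]
197 6 [ 0.4169 -0.0027  0.0674]
198 6 [ 0.4175 -0.0034  0.0635]
199 5 [ 0.4202 -0.0036  0.0609]
200 5 [ 0.4199 -0.0034  0.0554]
201 5 [ 0.4196 -0.0033  0.0502]
202 5 [ 0.417  -0.0012  0.0415]
203 5 [ 0.4188 -0.0029  0.0392]
204 5 [ 0.4187 -0.0029  0.034 ]
205 4 [ 0.4219 -0.0035  0.032 ]
206 2 [ 0.4235 -0.0049  0.0294]
```

View pics/s4c.png

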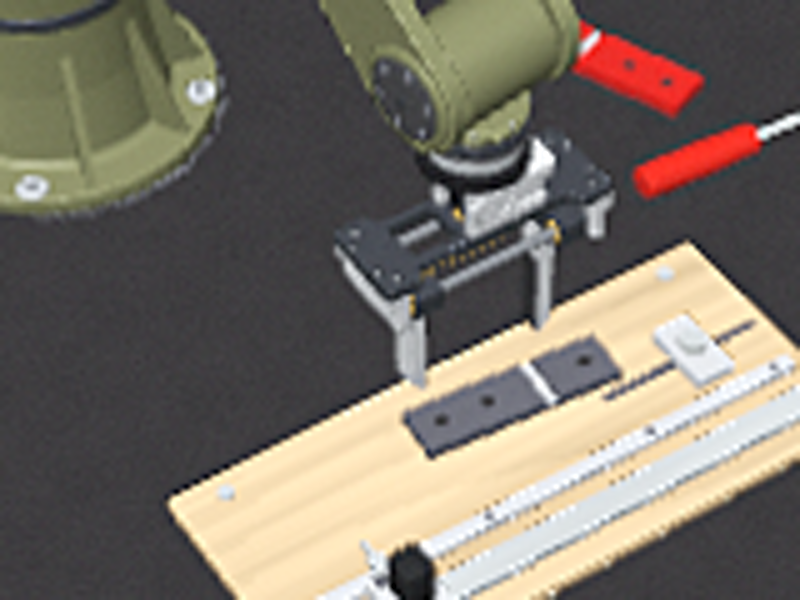

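Emit:
step_arm([
  {"x": 0, "y": 0, "z": 0.005, "ax": 0, "ay": 0, "az": 0, "claw": 0.09},
  {"x": 0, "y": 0, "z": 0, "ax": 0, "ay": 0, "az": 0, "claw": 0.09},
])

```text
time_s: 4.43
ee_pos: [0.4202, 0.052, -0.0272]
eef_rot: [-3.139, 0.0, -0.134]
force: [0.1, -0.0, -0.0]
grip_width: 0.0903
```

Emit:
step_arm([
  {"x": 0, "y": 0, "z": 0.002, "ax": 0, "ay": 0, "az": 0, "claw": 0.09},
  {"x": 0, "y": 0, "z": 0, "ax": 0, "ay": 0, "az": 0, "claw": 0.09},
])

```text
time_s: 4.6
ee_pos: [0.4206, 0.052, -0.0272]
eef_rot: [-3.139, -0.0, -0.133]
force: [-1.4, 0.1, -0.6]
grip_width: 0.09
```

Emit:
step_arm([
  {"x": 0, "y": 0, "z": 0.002, "ax": 0, "ay": 0, "az": 0, "claw": 0.09},
  {"x": 0, "y": 0, "z": 0, "ax": 0, "ay": 0, "az": 0, "claw": 0.09},
])

```text
time_s: 4.77
ee_pos: [0.4212, 0.052, -0.0271]
eef_rot: [-3.139, -0.002, -0.133]
force: [-0.0, 0.1, -0.3]
grip_width: 0.09
```

Emit:
step_arm([
  {"x": 0, "y": 0, "z": 0.002, "ax": 0, "ay": 0, "az": 0, "claw": 0.09},
  {"x": 0, "y": 0, "z": 0, "ax": 0, "ay": 0, "az": 0, "claw": 0.09},
])

```text
time_s: 4.93
ee_pos: [0.4218, 0.052, -0.0271]
eef_rot: [-3.139, -0.003, -0.133]
force: [-0.1, -0.1, -0.5]
grip_width: 0.0899
```

```bash
python3 - <<'E'
from h import *
o=ctrl.get_obs()
for k in o: print(k,np.round(o[k],3))
E
```

```text
time_s 4.933
qpos [3.500e-02 3.130e-01 2.031e+00 2.000e-03 7.950e-01 1.737e+00]
joint_vel [-0.001 -0.016 -0.006 -0.    -0.006  0.   ]
tau [-2.1000e-02 -4.3224e+01 -2.5156e+01 -1.1000e-02 -2.6300e-01 -5.2000e-02]
ee_pos [ 0.422  0.052 -0.027]
eef_rot [-3.139e+00 -3.000e-03 -1.330e-01]
force [-0.056 -0.063 -0.499]
moment [0.002 0.074 0.028]
grip_width 0.09
```

```bash
python3 - <<'E'
from h import *
np.set_printoptions(precision=4,suppress=True)
im,d=snap('scene','s5');o=ctrl.get_obs();print(o['ee_pos'],o['force'])
for v in range(200,216):
  L=[]
  for u in range(266,280):
    P=atd('scene',u,v,d[v,u])
    if P[0]<.436 and .02<P[2]<.15 and P[1]<.02: L.append(P)
  if L: print(v,len(L),np.mean(L,0))
crop('s5',240,160,340,235,8,'s5c')
E
```

```text
[ 0.4221  0.052  -0.0272] [-0.7057  0.6352  0.1786]
200 6 [ 0.4219 -0.0029  0.0568]
201 6 [ 0.4209 -0.0022  0.0504]
202 6 [ 0.4208 -0.0022  0.0453]
203 6 [ 0.42   -0.0017  0.0393]
204 6 [ 0.4209 -0.0026  0.0357]
205 5 [ 0.424  -0.0031  0.0335]
206 4 [ 0.4256 -0.0023  0.0292]
207 3 [ 0.424  -0.0032  0.0234]
210 1 [ 0.4345 -0.0081  0.0206]
211 1 [ 0.4359 -0.0182  0.0245]
212 1 [ 0.4341 -0.0255  0.0235]
```

View pics/s5c.png

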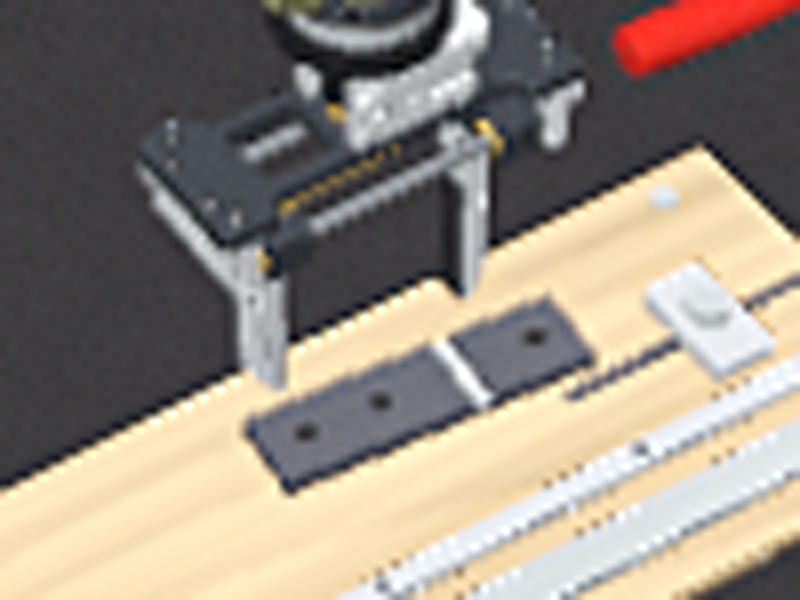

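Emit:
step_arm([
  {"x": 0, "y": 0, "z": -0.003, "ax": 0, "ay": 0, "az": 0, "claw": 0.09},
  {"x": 0, "y": 0, "z": 0, "ax": 0, "ay": 0, "az": 0, "claw": 0.09},
])

```text
time_s: 5.15
ee_pos: [0.4222, 0.052, -0.0241]
eef_rot: [-3.139, -0.004, -0.133]
force: [0.1, -0.3, 0.4]
grip_width: 0.0898
```

```bash
python3 - <<'E'
from h import *
o=ctrl.get_obs()
for k in o: print(k,np.round(o[k],3))
E
```

```text
time_s 5.15
qpos [3.500e-02 3.060e-01 2.030e+00 2.000e-03 8.010e-01 1.737e+00]
joint_vel [ 0.001  0.013  0.009 -0.001 -0.016  0.001]
tau [ 3.1000e-02 -4.2677e+01 -2.4212e+01  3.0000e-03  8.0000e-02  2.0000e-03]
ee_pos [ 0.422  0.052 -0.024]
eef_rot [-3.139 -0.004 -0.133]
force [ 0.139 -0.334  0.37 ]
moment [ 0.069  0.025 -0.004]
grip_width 0.09
```

Emit:
step_arm([
  {"x": 0, "y": 0, "z": 0.006, "ax": 0, "ay": 0, "az": 0, "claw": 0.09},
])

```text
time_s: 5.23
ee_pos: [0.4235, 0.052, -0.0282]
eef_rot: [-3.139, -0.007, -0.133]
force: [-60.2, -3.2, 191.8]
grip_width: 0.0902
```

```bash
python3 - <<'E'
from h import *
o=ctrl.get_obs()
for k in o: print(k,np.round(o[k],3))
E
```

```text
time_s 5.233
qpos [3.500e-02 3.160e-01 2.030e+00 2.000e-03 7.890e-01 1.737e+00]
joint_vel [ 0.004  0.05  -0.031 -0.012 -0.022  0.002]
tau [ -0.703  11.001  -7.209   1.185 -10.227  -0.117]
ee_pos [ 0.424  0.052 -0.028]
eef_rot [-3.139 -0.007 -0.133]
force [-60.217  -3.176 191.844]
moment [-1.934 11.973 -0.168]
grip_width 0.09
```

That press read 192 N at the wrist, which is over the 120 N limit. The contact is real and very stiff. The earlier near-zero readings came after idle rows had relaxed the target. I'll back off now and use much smaller steps from here.

Emit:
step_arm([
  {"x": 0, "y": 0, "z": -0.004, "ax": 0, "ay": 0, "az": 0, "claw": 0.09},
])

```text
time_s: 5.32
ee_pos: [0.4235, 0.052, -0.0241]
eef_rot: [-3.139, -0.007, -0.132]
force: [-0.0, 0.3, -0.3]
grip_width: 0.0901
```

Emit:
step_arm([
  {"x": 0, "y": 0, "z": 0, "ax": 0, "ay": -0.3, "az": -0.0, "claw": 0.09},
])

```text
time_s: 5.4
ee_pos: [0.4239, 0.052, -0.0236]
eef_rot: [-3.139, -0.003, -0.132]
force: [-0.4, 0.0, 0.3]
grip_width: 0.0896
```

```bash
python3 - <<'E'
from h import *
snap('top','t6');snap('scene','s6')
o=ctrl.get_obs();print(o['ee_pos'],o['force'],o['eef_rot'])
crop('t6',195,165,370,270,4.5,'t6c')
a=cv2.imread('pics/top0.png').astype(int);b=cv2.imread('pics/t6.png').astype(int)
print(np.abs(a-b)[165:270,195:370].max(2)[:60].max())
E
```

```text
[ 0.42353611  0.05196434 -0.02436556] [-0.6236458  -0.20736637  0.45193723] [-3.13914971e+00 -1.34602483e-03 -1.32488143e-01]
115
```

View pics/t6c.png

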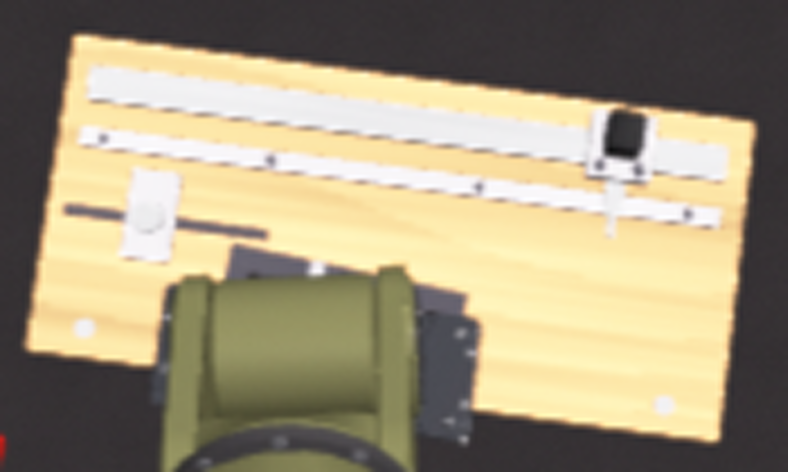

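Emit:
step_arm([
  {"x": 0.004, "y": 0, "z": 0, "ax": 0, "ay": 0, "az": 0.6, "claw": 0.09},
  {"x": 0.004, "y": 0, "z": 0, "ax": 0, "ay": 0, "az": 0, "claw": 0.09},
  {"x": 0.004, "y": 0, "z": 0, "ax": 0, "ay": 0, "az": 0, "claw": 0.09},
  {"x": 0.004, "y": 0, "z": 0, "ax": 0, "ay": 0, "az": 0, "claw": 0.09},
  {"x": 0.004, "y": 0, "z": 0, "ax": 0, "ay": 0, "az": 0, "claw": 0.09},
])

```text
time_s: 5.92
ee_pos: [0.4427, 0.0488, -0.0264]
eef_rot: [-3.14, 0.004, -0.145]
force: [-6.0, 0.5, 4.4]
grip_width: 0.09
```

Emit:
step_arm([
  {"x": 0.003, "y": 0, "z": -0.002, "ax": 0, "ay": 0.2, "az": -0.1, "claw": 0.09},
  {"x": 0.004, "y": 0, "z": -0.0005, "ax": 0, "ay": 0, "az": 0, "claw": 0.09},
  {"x": 0.004, "y": 0, "z": -0.0005, "ax": 0, "ay": 0, "az": 0, "claw": 0.09},
])

```text
time_s: 6.17
ee_pos: [0.4541, 0.0471, -0.0241]
eef_rot: [-3.14, 0.002, -0.142]
force: [-1.7, 0.1, -1.9]
grip_width: 0.0899
```

```bash
python3 - <<'E'
from h import *
snap('scene','s7')
o=ctrl.get_obs();print(o['ee_pos'],o['force'],o['eef_rot'])
crop('s7',240,160,360,250,6,'s7c')
E
```

```text
[ 0.45490851  0.04700026 -0.02380589] [-1.58829513  0.09966547 -0.15757885] [-3.14011197e+00  1.26476582e-03 -1.42612871e-01]
```

View pics/s7c.png

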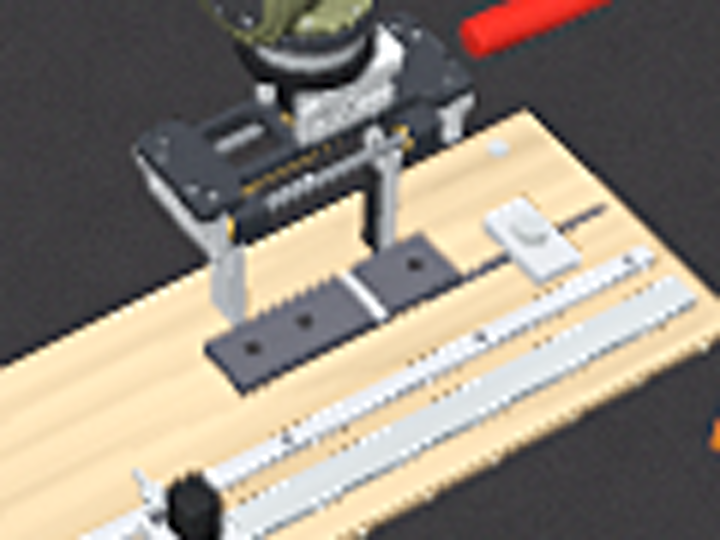

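Emit:
step_arm([
  {"x": 0.004, "y": 0, "z": -0.0005, "ax": 0, "ay": 0, "az": 0, "claw": 0.09},
  {"x": 0.004, "y": 0, "z": -0.0005, "ax": 0, "ay": 0, "az": 0, "claw": 0.09},
  {"x": 0.004, "y": 0, "z": -0.0005, "ax": 0, "ay": 0, "az": 0, "claw": 0.09},
])

```text
time_s: 6.47
ee_pos: [0.4674, 0.0452, -0.0224]
eef_rot: [-3.14, 0.002, -0.142]
force: [-1.6, -0.1, -1.4]
grip_width: 0.0907
```

Emit:
step_arm([
  {"x": 0.004, "y": 0, "z": -0.0005, "ax": 0, "ay": 0, "az": 0, "claw": 0.09},
  {"x": 0.004, "y": 0, "z": -0.0005, "ax": 0, "ay": 0, "az": 0, "claw": 0.09},
  {"x": 0.004, "y": 0, "z": -0.0005, "ax": 0, "ay": 0, "az": 0, "claw": 0.09},
])

```text
time_s: 6.72
ee_pos: [0.4806, 0.0433, -0.0208]
eef_rot: [-3.14, 0.002, -0.142]
force: [-1.2, -0.3, -2.4]
grip_width: 0.0897
```

```bash
python3 - <<'E'
from h import *
snap('scene','s8');snap('top','t8')
o=ctrl.get_obs();print(o['ee_pos'],o['force'],o['eef_rot'])
crop('s8',240,160,360,250,6,'s8c')
crop('t8',195,165,370,270,4.5,'t8c')
E
```

```text
[ 0.4811328   0.04324508 -0.02060456] [ 0.19199858 -0.09421863  0.38163721] [-3.14002226e+00  7.22563218e-04 -1.42563628e-01]
```

View pics/s8c.png

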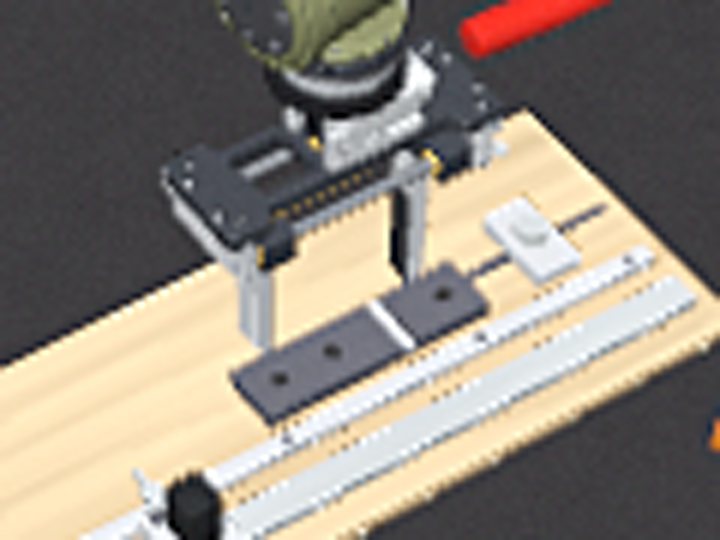

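View pics/t8c.png

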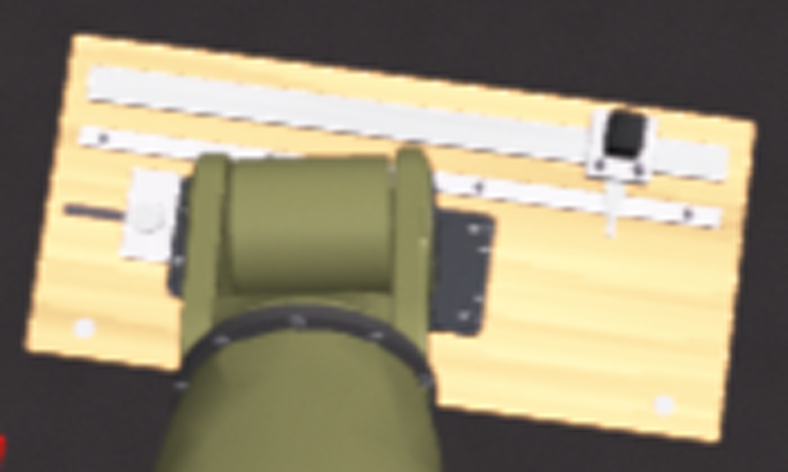

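Emit:
step_arm([
  {"x": 0, "y": 0, "z": 0.002, "ax": 0, "ay": 0, "az": 0, "claw": 0.09},
  {"x": 0.002, "y": 0, "z": 0, "ax": 0, "ay": 0, "az": 0, "claw": 0.09},
  {"x": 0.002, "y": 0, "z": 0, "ax": 0, "ay": 0, "az": 0, "claw": 0.09},
  {"x": 0.002, "y": 0, "z": 0, "ax": 0, "ay": 0, "az": 0, "claw": 0.09},
])

```text
time_s: 7.15
ee_pos: [0.4863, 0.0425, -0.0227]
eef_rot: [-3.14, 0.003, -0.142]
force: [-4.7, 0.2, 4.0]
grip_width: 0.0899
```

Emit:
step_arm([
  {"x": 0.001, "y": 0, "z": 0, "ax": 0, "ay": 0, "az": 0, "claw": 0.09},
  {"x": 0.001, "y": 0, "z": 0, "ax": 0, "ay": 0, "az": 0, "claw": 0.09},
])

```text
time_s: 7.32
ee_pos: [0.4879, 0.0423, -0.0227]
eef_rot: [-3.14, 0.004, -0.142]
force: [-6.0, 0.8, 4.6]
grip_width: 0.09
```

Emit:
step_arm([
  {"x": 0.001, "y": 0, "z": 0, "ax": 0, "ay": 0, "az": 0, "claw": 0.09},
])

```text
time_s: 7.4
ee_pos: [0.4887, 0.0423, -0.0227]
eef_rot: [-3.14, 0.005, -0.142]
force: [-4.3, 0.7, 4.0]
grip_width: 0.0904
```

Emit:
step_arm([
  {"x": 0.001, "y": 0, "z": 0, "ax": 0, "ay": 0, "az": 0, "claw": 0.09},
])

```text
time_s: 7.48
ee_pos: [0.4895, 0.0421, -0.0227]
eef_rot: [-3.14, 0.005, -0.142]
force: [-4.4, 1.1, 3.4]
grip_width: 0.0901
```

Emit:
step_arm([
  {"x": 0.001, "y": 0, "z": -0.0003, "ax": 0, "ay": 0.1, "az": 0, "claw": 0.09},
  {"x": 0.001, "y": 0, "z": -0.0003, "ax": 0, "ay": 0.1, "az": 0, "claw": 0.09},
])

```text
time_s: 7.65
ee_pos: [0.491, 0.042, -0.0224]
eef_rot: [-3.14, 0.003, -0.142]
force: [-6.8, 1.9, -0.5]
grip_width: 0.0898
```

Emit:
step_arm([
  {"x": 0.001, "y": 0, "z": -0.0003, "ax": 0, "ay": 0, "az": 0, "claw": 0.09},
])

```text
time_s: 7.73
ee_pos: [0.4909, 0.042, -0.0225]
eef_rot: [-3.14, 0.006, -0.143]
force: [-10.5, 2.1, 3.6]
grip_width: 0.0903
```

Emit:
step_arm([
  {"x": 0.0007, "y": 0, "z": -0.0002, "ax": 0, "ay": 0, "az": 0, "claw": 0.09},
])

```text
time_s: 7.82
ee_pos: [0.4907, 0.042, -0.0226]
eef_rot: [-3.14, 0.008, -0.143]
force: [-7.9, 0.9, 5.6]
grip_width: 0.0902
```

Emit:
step_arm([
  {"x": 0.0007, "y": 0, "z": -0.0002, "ax": 0, "ay": 0, "az": 0, "claw": 0.09},
])

```text
time_s: 7.9
ee_pos: [0.4907, 0.042, -0.0226]
eef_rot: [-3.141, 0.01, -0.143]
force: [-7.9, 1.0, 3.4]
grip_width: 0.0898
```

Emit:
step_arm([
  {"x": 0.0015, "y": 0, "z": -0.0003, "ax": 0, "ay": 0, "az": 0, "claw": 0.09},
])

```text
time_s: 7.98
ee_pos: [0.4907, 0.042, -0.0226]
eef_rot: [-3.141, 0.013, -0.143]
force: [-14.3, 3.2, 7.3]
grip_width: 0.0899
```

Emit:
step_arm([
  {"x": -0.004, "y": 0, "z": 0, "ax": 0, "ay": 0.4, "az": 0, "claw": 0.09},
  {"x": -0.015, "y": 0, "z": 0, "ax": 0, "ay": 0, "az": 0, "claw": 0.09},
  {"x": -0.015, "y": 0, "z": -0.02, "ax": 0, "ay": 0, "az": 0, "claw": 0.09},
  {"x": 0, "y": 0.02, "z": -0.04, "ax": 0, "ay": 0, "az": 0, "claw": 0},
  {"x": 0, "y": 0.04, "z": -0.03, "ax": 0, "ay": 0, "az": 0, "claw": 0},
])

```text
time_s: 8.4
ee_pos: [0.4473, -0.0049, 0.0608]
eef_rot: [-3.141, 0.009, -0.139]
force: [1.4, -0.9, 0.9]
grip_width: 0.0801
```

Emit:
step_arm([
  {"x": 0, "y": 0.04, "z": 0, "ax": 0, "ay": 0, "az": 0, "claw": 0},
  {"x": 0, "y": 0.04, "z": 0, "ax": 0, "ay": 0, "az": 0, "claw": 0},
  {"x": 0, "y": 0, "z": 0, "ax": 0, "ay": 0, "az": 0, "claw": 0},
])

```text
time_s: 8.65
ee_pos: [0.4391, -0.0912, 0.0679]
eef_rot: [3.139, -0.008, -0.138]
force: [0.1, 0.5, -0.2]
grip_width: 0.0603
```

```bash
python3 - <<'E'
from h import *
snap('scene','s9');snap('top','t9')
o=ctrl.get_obs();print(o['ee_pos'],o['force'],o['eef_rot'])
crop('s9',240,160,360,250,6,'s9c')
crop('t9',195,165,370,270,4.5,'t9c')
E
```

```text
[ 0.43924146 -0.08735719  0.06715794] [ 0.64786822 -0.26322408 -0.09966907] [ 3.14009737 -0.00584852 -0.13703302]
```

View pics/s9c.png

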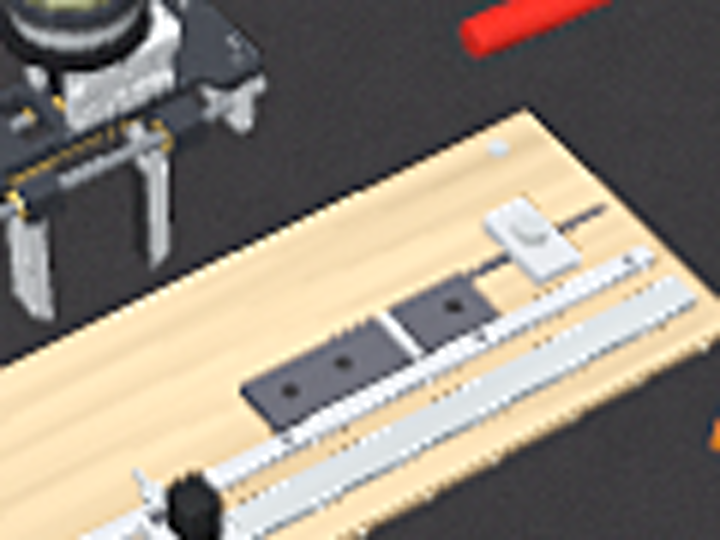

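View pics/t9c.png

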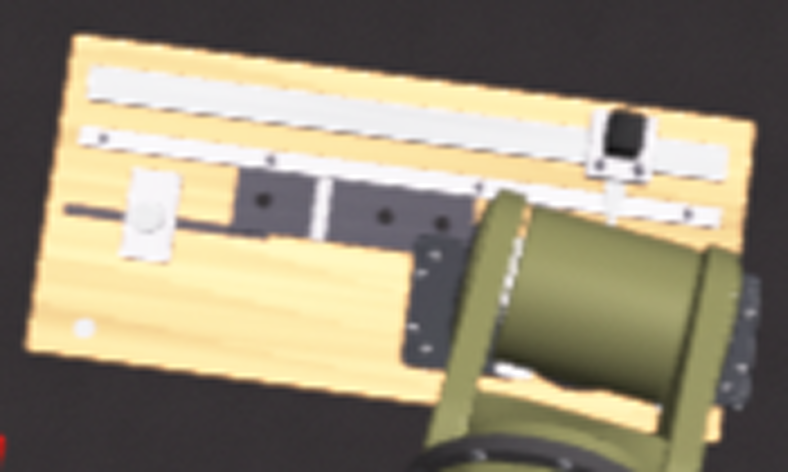

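Emit:
step_arm([
  {"x": 0.03, "y": -0.013, "z": 0, "ax": 0, "ay": -0.2, "az": 0.3, "claw": 0},
  {"x": 0.03, "y": -0.013, "z": 0, "ax": 0, "ay": 0, "az": 0, "claw": 0},
  {"x": 0, "y": 0, "z": 0.02, "ax": 0, "ay": 0, "az": 0, "claw": 0},
  {"x": 0, "y": 0, "z": 0.02, "ax": 0, "ay": 0, "az": 0, "claw": 0},
  {"x": 0, "y": 0, "z": 0, "ax": 0, "ay": 0, "az": 0, "claw": 0},
])

```text
time_s: 9.17
ee_pos: [0.5067, -0.0639, 0.0259]
eef_rot: [3.14, -0.007, -0.139]
force: [-0.1, 0.1, -0.3]
grip_width: 0.0192
```

Emit:
step_arm([
  {"x": -0.003, "y": 0.007, "z": 0.01, "ax": 0, "ay": -0.4, "az": 0.2, "claw": 0},
  {"x": 0, "y": 0, "z": 0.01, "ax": 0, "ay": 0, "az": 0, "claw": 0},
  {"x": 0, "y": 0, "z": 0.005, "ax": 0, "ay": 0, "az": 0, "claw": 0},
  {"x": 0, "y": 0, "z": 0, "ax": 0, "ay": 0, "az": 0, "claw": 0},
])

```text
time_s: 9.5
ee_pos: [0.5026, -0.0686, -0.0004]
eef_rot: [3.14, 0.001, -0.14]
force: [-0.2, 0.2, 0.0]
grip_width: 0.0008
```

```bash
python3 - <<'E'
from h import *
snap('scene','s10');snap('top','t10')
o=ctrl.get_obs();print(o['ee_pos'],o['force'],o['eef_rot'],o['grip_width'])
crop('s10',230,160,350,250,6,'s10c')
E
```

```text
[ 0.50315891 -0.0687793   0.00053788] [-0.130665    0.66214296  0.09455104] [ 3.13996927e+00 -6.65368536e-04 -1.39777941e-01] 0.0004953425864354771
```

View pics/s10c.png

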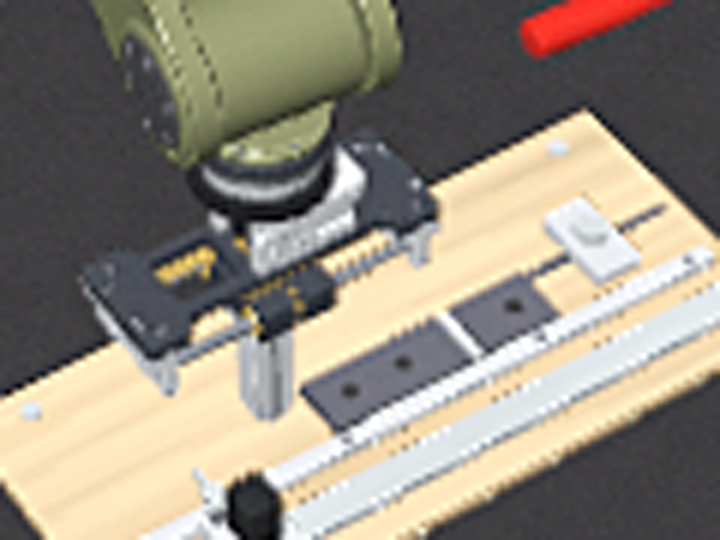

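Emit:
step_arm([
  {"x": 0, "y": 0, "z": 0.01, "ax": 0, "ay": 0, "az": 0, "claw": 0},
  {"x": 0, "y": 0, "z": 0.006, "ax": 0, "ay": 0, "az": 0, "claw": 0},
  {"x": 0, "y": 0, "z": 0, "ax": 0, "ay": 0, "az": 0, "claw": 0},
])

```text
time_s: 9.85
ee_pos: [0.5042, -0.0691, -0.0154]
eef_rot: [3.14, -0.004, -0.14]
force: [-1.6, -0.2, 0.1]
grip_width: 0.0005
```

Emit:
step_arm([
  {"x": 0, "y": 0, "z": 0.003, "ax": 0, "ay": 0, "az": 0.1, "claw": 0},
  {"x": 0, "y": 0, "z": 0, "ax": 0, "ay": 0, "az": 0, "claw": 0},
])

```text
time_s: 10.02
ee_pos: [0.5041, -0.0692, -0.0189]
eef_rot: [3.14, -0.004, -0.142]
force: [-0.7, -1.0, -0.3]
grip_width: 0.0006
```

Emit:
step_arm([
  {"x": 0, "y": 0, "z": 0.0025, "ax": 0, "ay": -0.2, "az": 0, "claw": 0},
  {"x": 0, "y": -0.004, "z": 0, "ax": 0, "ay": 0, "az": 0, "claw": 0},
  {"x": 0, "y": -0.004, "z": 0, "ax": 0, "ay": 0, "az": 0, "claw": 0},
  {"x": 0, "y": -0.004, "z": 0, "ax": 0, "ay": 0, "az": 0, "claw": 0},
])

```text
time_s: 10.35
ee_pos: [0.5061, -0.057, -0.0215]
eef_rot: [3.14, -0.0, -0.143]
force: [0.3, 0.7, -0.2]
grip_width: 0.0006
```

Emit:
step_arm([
  {"x": 0, "y": -0.003, "z": 0, "ax": 0, "ay": 0, "az": 0, "claw": 0},
  {"x": 0, "y": -0.003, "z": 0, "ax": 0, "ay": 0, "az": 0, "claw": 0},
  {"x": 0, "y": -0.003, "z": 0, "ax": 0, "ay": 0, "az": 0, "claw": 0},
])

```text
time_s: 10.6
ee_pos: [0.5078, -0.0465, -0.0211]
eef_rot: [3.14, -0.001, -0.143]
force: [-0.2, -0.1, 0.5]
grip_width: 0.0002
```

Emit:
step_arm([
  {"x": 0, "y": -0.003, "z": 0, "ax": 0, "ay": 0, "az": 0, "claw": 0},
  {"x": 0, "y": -0.003, "z": 0.0003, "ax": 0, "ay": 0, "az": 0, "claw": 0},
  {"x": 0, "y": -0.003, "z": 0.0003, "ax": 0, "ay": 0, "az": 0, "claw": 0},
])

```text
time_s: 10.85
ee_pos: [0.5093, -0.0373, -0.0213]
eef_rot: [3.138, -0.001, -0.142]
force: [-2.6, -7.6, 4.5]
grip_width: 0.0005
```

Emit:
step_arm([
  {"x": 0, "y": -0.003, "z": 0, "ax": 0, "ay": 0, "az": 0, "claw": 0},
  {"x": 0, "y": -0.003, "z": 0, "ax": 0, "ay": 0, "az": 0, "claw": 0},
  {"x": 0, "y": -0.003, "z": 0, "ax": 0, "ay": 0, "az": 0, "claw": 0},
])

```text
time_s: 11.1
ee_pos: [0.5104, -0.0288, -0.0211]
eef_rot: [3.136, -0.001, -0.142]
force: [0.3, -2.0, 0.4]
grip_width: 0.0007
```

```bash
python3 - <<'E'
from h import *
snap('scene','s11')
o=ctrl.get_obs();print(o['ee_pos'],o['force'],o['eef_rot'],o['grip_width'])
crop('s11',230,160,350,250,6,'s11c')
E
```

```text
[ 0.51049585 -0.02823682 -0.02107816] [-0.86743871 -2.0270103   0.49626221] [ 3.13668763e+00 -9.34623394e-04 -1.41647831e-01] 0.00037936481661822116
```

View pics/s11c.png

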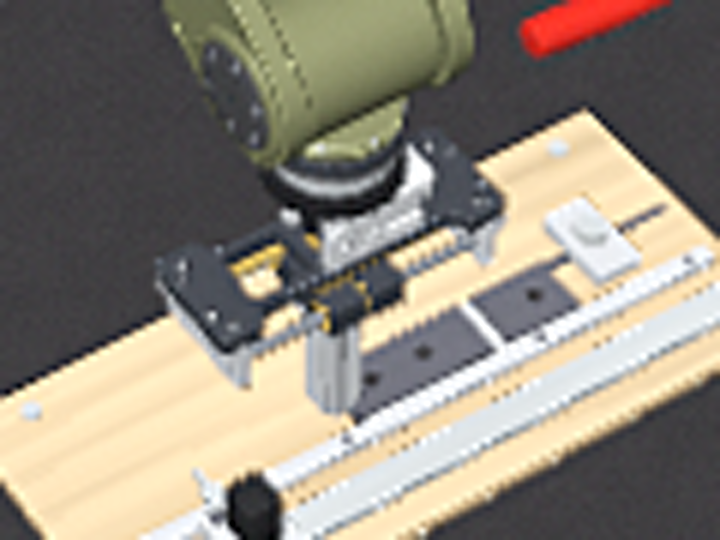

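Emit:
step_arm([
  {"x": 0, "y": -0.003, "z": 0, "ax": 0.1, "ay": 0, "az": 0, "claw": 0},
  {"x": 0, "y": -0.003, "z": 0, "ax": 0.1, "ay": 0, "az": 0, "claw": 0},
  {"x": 0, "y": -0.003, "z": 0, "ax": 0, "ay": 0, "az": 0, "claw": 0},
])

```text
time_s: 11.4
ee_pos: [0.5118, -0.019, -0.0211]
eef_rot: [3.14, -0.001, -0.142]
force: [-0.5, -4.0, 0.5]
grip_width: 0.0002
```

Emit:
step_arm([
  {"x": 0, "y": -0.0015, "z": 0, "ax": 0.1, "ay": 0, "az": 0, "claw": 0},
  {"x": 0, "y": -0.0015, "z": 0, "ax": 0, "ay": 0, "az": 0, "claw": 0},
])

```text
time_s: 11.57
ee_pos: [0.5124, -0.0154, -0.0211]
eef_rot: [-3.141, -0.001, -0.142]
force: [-1.3, -3.6, 1.5]
grip_width: 0.0006
```

Emit:
step_arm([
  {"x": 0, "y": -0.001, "z": 0, "ax": 0, "ay": 0, "az": 0, "claw": 0},
  {"x": 0, "y": -0.001, "z": 0, "ax": 0, "ay": 0, "az": 0, "claw": 0},
])

```text
time_s: 11.73
ee_pos: [0.5127, -0.0132, -0.0211]
eef_rot: [-3.141, -0.001, -0.142]
force: [-0.4, -3.0, 0.8]
grip_width: 0.0001
```

Emit:
step_arm([
  {"x": 0, "y": -0.001, "z": 0, "ax": 0, "ay": 0, "az": 0, "claw": 0},
  {"x": 0, "y": -0.001, "z": 0, "ax": 0, "ay": 0, "az": 0, "claw": 0},
])

```text
time_s: 11.9
ee_pos: [0.513, -0.0111, -0.0211]
eef_rot: [-3.141, -0.001, -0.142]
force: [-0.8, -3.6, 1.6]
grip_width: 0.0004
```

Emit:
step_arm([
  {"x": 0, "y": -0.001, "z": 0, "ax": 0, "ay": 0, "az": 0, "claw": 0},
])

```text
time_s: 11.98
ee_pos: [0.5131, -0.01, -0.0211]
eef_rot: [-3.141, -0.001, -0.142]
force: [-1.1, -3.2, 1.0]
grip_width: 0.0007
```

Emit:
step_arm([
  {"x": 0, "y": -0.001, "z": 0, "ax": 0, "ay": 0, "az": 0, "claw": 0},
])

```text
time_s: 12.07
ee_pos: [0.5133, -0.0089, -0.0211]
eef_rot: [-3.141, -0.001, -0.142]
force: [-1.2, -4.7, 1.7]
grip_width: 0.0001
```

Emit:
step_arm([
  {"x": 0, "y": -0.001, "z": 0, "ax": 0, "ay": 0, "az": 0, "claw": 0},
])

```text
time_s: 12.15
ee_pos: [0.5134, -0.0085, -0.0211]
eef_rot: [3.141, -0.001, -0.141]
force: [-2.0, -16.0, 1.8]
grip_width: 0.0001
```

Emit:
step_arm([
  {"x": 0, "y": -0.001, "z": 0, "ax": 0, "ay": 0, "az": 0, "claw": 0},
])

```text
time_s: 12.23
ee_pos: [0.5133, -0.0085, -0.0212]
eef_rot: [3.139, -0.001, -0.141]
force: [-3.4, -16.5, 1.3]
grip_width: 0.0005
```

Emit:
step_arm([
  {"x": 0, "y": -0.001, "z": 0, "ax": 0, "ay": 0, "az": 0, "claw": 0},
])

```text
time_s: 12.32
ee_pos: [0.5134, -0.0087, -0.0212]
eef_rot: [3.137, -0.001, -0.141]
force: [-2.6, -13.9, 2.8]
grip_width: 0.0006
```

Emit:
step_arm([
  {"x": 0, "y": 0.004, "z": 0, "ax": 0.2, "ay": 0, "az": 0, "claw": 0},
  {"x": 0, "y": 0.015, "z": 0, "ax": 0, "ay": 0, "az": 0, "claw": 0},
  {"x": 0, "y": 0, "z": -0.03, "ax": 0, "ay": 0, "az": 0, "claw": 0},
  {"x": -0.03, "y": 0, "z": -0.03, "ax": 0, "ay": 0, "az": 0, "claw": 0.09},
  {"x": -0.04, "y": 0, "z": 0, "ax": 0, "ay": 0, "az": 0, "claw": 0.09},
])

```text
time_s: 12.73
ee_pos: [0.4433, -0.0178, 0.039]
eef_rot: [-3.139, 0.001, -0.142]
force: [0.5, 0.4, 0.6]
grip_width: 0.0105
```

Emit:
step_arm([
  {"x": -0.03, "y": 0, "z": 0, "ax": 0, "ay": 0, "az": 0, "claw": 0.09},
  {"x": 0, "y": 0, "z": 0, "ax": 0, "ay": 0, "az": 0, "claw": 0.09},
])

```text
time_s: 12.9
ee_pos: [0.4082, -0.0122, 0.0395]
eef_rot: [-3.138, 0.001, -0.142]
force: [-0.6, -0.4, 0.4]
grip_width: 0.0234
```

```bash
python3 - <<'E'
from h import *
snap('scene','s12');snap('top','t12')
o=ctrl.get_obs();print(o['ee_pos'],o['force'],o['eef_rot'],o['grip_width'])
crop('s12',240,160,350,240,7,'s12c')
crop('t12',195,165,370,270,4.5,'t12c')
E
```

```text
[ 0.41190623 -0.01283546  0.03993217] [-0.13290228 -0.24544942  0.76449765] [-3.13803843e+00 -1.40946744e-03 -1.42092043e-01] 0.03167439972459547
```

View pics/s12c.png

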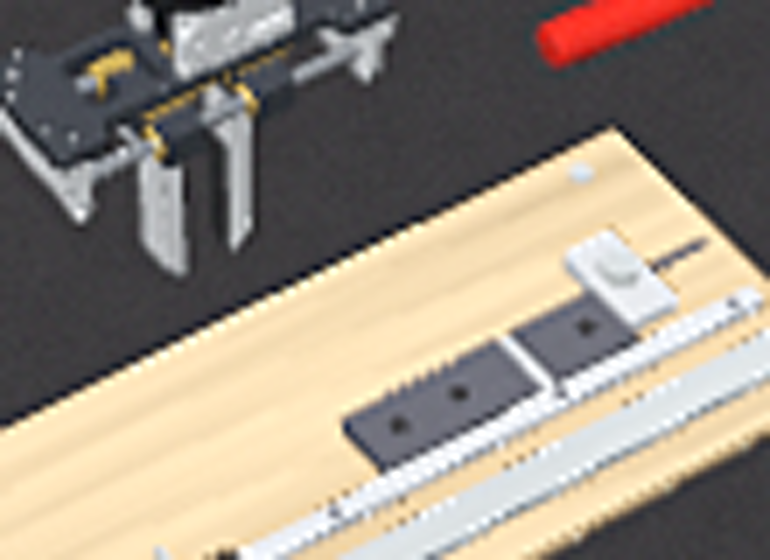

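View pics/t12c.png

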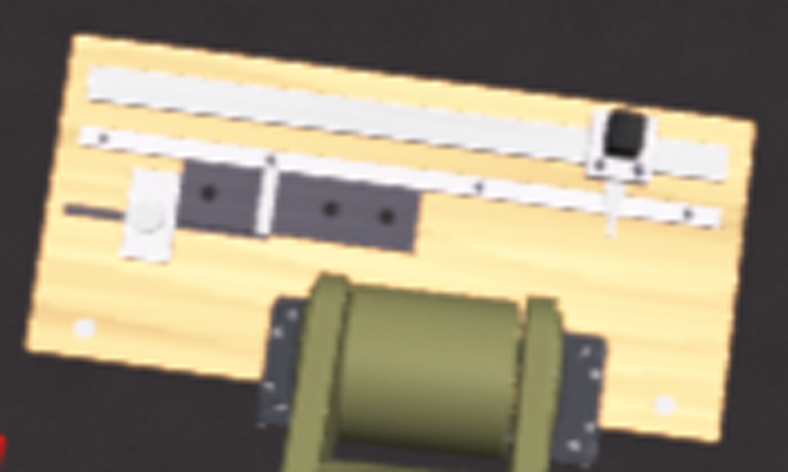

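Emit:
step_arm([
  {"x": 0.018, "y": -0.031, "z": 0, "ax": 0, "ay": 0, "az": 0, "claw": 0.08},
  {"x": 0.018, "y": -0.031, "z": 0, "ax": 0, "ay": 0, "az": 0, "claw": 0.08},
  {"x": 0.017, "y": -0.031, "z": 0, "ax": -0.2, "ay": 0, "az": 0, "claw": 0.08},
  {"x": 0, "y": 0, "z": 0.015, "ax": 0, "ay": 0, "az": 0, "claw": 0.08},
  {"x": 0, "y": 0, "z": 0.01, "ax": 0, "ay": 0, "az": 0, "claw": 0.08},
])

```text
time_s: 13.42
ee_pos: [0.4868, 0.0761, 0.016]
eef_rot: [-3.138, -0.008, -0.146]
force: [-1.1, 0.5, -0.0]
grip_width: 0.0652
```

Emit:
step_arm([
  {"x": 0, "y": 0, "z": 0, "ax": 0, "ay": 0, "az": 0, "claw": 0.08},
])

```text
time_s: 13.5
ee_pos: [0.4867, 0.0764, 0.014]
eef_rot: [-3.139, -0.005, -0.145]
force: [-0.2, 0.1, -0.9]
grip_width: 0.0717
```

Emit:
step_arm([
  {"x": -0.005, "y": 0.004, "z": 0.01, "ax": -0.1, "ay": -0.3, "az": -0.1, "claw": 0.08},
  {"x": 0, "y": 0, "z": 0.01, "ax": 0, "ay": 0, "az": 0, "claw": 0.08},
  {"x": 0, "y": 0, "z": 0.008, "ax": 0, "ay": 0, "az": 0, "claw": 0.08},
  {"x": 0, "y": 0, "z": 0, "ax": 0, "ay": 0, "az": 0, "claw": 0.08},
])

```text
time_s: 13.83
ee_pos: [0.4803, 0.0712, -0.017]
eef_rot: [-3.141, 0.002, -0.145]
force: [0.2, 0.9, -0.5]
grip_width: 0.0798
```

Emit:
step_arm([
  {"x": 0, "y": 0, "z": 0.004, "ax": 0, "ay": 0, "az": -0.1, "claw": 0.08},
  {"x": 0.003, "y": 0, "z": 0, "ax": 0, "ay": 0, "az": 0, "claw": 0.08},
  {"x": 0.003, "y": 0, "z": 0, "ax": 0, "ay": 0, "az": 0, "claw": 0.08},
  {"x": 0.003, "y": 0, "z": 0, "ax": 0, "ay": 0, "az": 0, "claw": 0.08},
])

```text
time_s: 14.17
ee_pos: [0.4896, 0.069, -0.0212]
eef_rot: [-3.141, 0.002, -0.145]
force: [0.2, 0.6, 0.5]
grip_width: 0.08
```

Emit:
step_arm([
  {"x": 0.001, "y": 0, "z": 0, "ax": 0, "ay": 0, "az": 0, "claw": 0.08},
  {"x": 0.001, "y": 0, "z": 0, "ax": 0, "ay": 0, "az": 0, "claw": 0.08},
])

```text
time_s: 14.33
ee_pos: [0.4928, 0.0685, -0.0205]
eef_rot: [-3.14, 0.0, -0.145]
force: [-1.4, 0.6, -0.2]
grip_width: 0.08
```

Emit:
step_arm([
  {"x": 0.001, "y": 0, "z": 0, "ax": 0, "ay": 0, "az": 0, "claw": 0.08},
])

```text
time_s: 14.42
ee_pos: [0.4942, 0.0684, -0.0203]
eef_rot: [-3.14, -0.0, -0.145]
force: [0.0, -0.5, 0.4]
grip_width: 0.0799
```

Emit:
step_arm([
  {"x": 0.0007, "y": 0, "z": 0.0007, "ax": 0, "ay": 0, "az": 0.15, "claw": 0.08},
])

```text
time_s: 14.5
ee_pos: [0.495, 0.0683, -0.0208]
eef_rot: [-3.14, -0.0, -0.148]
force: [-5.2, 0.4, 3.8]
grip_width: 0.0802
```

Emit:
step_arm([
  {"x": 0.0007, "y": 0, "z": 0.0003, "ax": 0, "ay": 0, "az": 0, "claw": 0.08},
])

```text
time_s: 14.58
ee_pos: [0.4951, 0.0683, -0.0211]
eef_rot: [-3.14, 0.002, -0.148]
force: [-9.3, 0.9, 7.1]
grip_width: 0.0799
```

Emit:
step_arm([
  {"x": 0.0007, "y": 0, "z": 0, "ax": 0, "ay": 0, "az": 0, "claw": 0.08},
])

```text
time_s: 14.67
ee_pos: [0.4949, 0.0684, -0.0212]
eef_rot: [-3.14, 0.004, -0.148]
force: [-6.4, 0.7, 6.1]
grip_width: 0.08
```

Emit:
step_arm([
  {"x": 0.0007, "y": 0, "z": 0, "ax": 0, "ay": 0, "az": 0, "claw": 0.08},
])

```text
time_s: 14.75
ee_pos: [0.4948, 0.0684, -0.0213]
eef_rot: [-3.141, 0.005, -0.148]
force: [-5.4, 0.2, 4.9]
grip_width: 0.0799
```

```bash
cat >> h.py <<'E'
J=np.array([.5162,.0227]);TH=-.1425
def toj(P): d=np.array(P[:2])-J; c,s=np.cos(TH),np.sin(TH); return np.array([c*d[0]+s*d[1],-s*d[0]+c*d[1]])
def tow(j): c,s=np.cos(TH),np.sin(TH); return J+[c*j[0]-s*j[1],s*j[0]+c*j[1]]
E
python3 - <<'E'
from h import *
for name,p,z in(('tip',(611,235),.026),('groove top',(271,165),.022),('groove bot',(262,235),.022),('grip',(625,133),.076)):
    P=atz('top',*tc([p])[0],z); print(name,P,toj(P))
print(ctrl.get_obs()['qpos'])
print(tow((.0615,-.1430)),tow((-.06,.03)))
E
```

```text
tip [ 0.50143967 -0.12053722  0.026     ] [ 0.00573157 -0.14388161]
groove top [0.54834707 0.08831675 0.022     ] [0.02250245 0.06951713]
groove bot [0.50490286 0.09401202 0.022     ] [-0.02131024  0.06898481]
grip [ 0.55709452 -0.12673533  0.076     ] [ 0.06170256 -0.14211289]
[0.06269341 0.4392726  1.82097013 0.00263431 0.88652826 1.7793962 ]
[ 0.55676803 -0.12758468] [0.4610687  0.06091701]
```

Emit:
step_arm([
  {"x": -0.004, "y": 0, "z": 0, "ax": 0, "ay": 0.2, "az": -0.2, "claw": 0.08},
  {"x": -0.015, "y": 0, "z": -0.01, "ax": 0, "ay": 0, "az": 0, "claw": 0.08},
  {"x": 0, "y": 0, "z": -0.04, "ax": 0, "ay": 0, "az": 0, "claw": 0.07},
  {"x": 0, "y": 0, "z": -0.04, "ax": 0, "ay": 0, "az": 0, "claw": 0.07},
  {"x": 0, "y": 0, "z": -0.035, "ax": 0, "ay": 0, "az": 0, "claw": 0.07},
])

```text
time_s: 15.17
ee_pos: [0.4699, 0.0709, 0.1005]
eef_rot: [3.139, 0.015, -0.143]
force: [-0.1, 0.5, 0.6]
grip_width: 0.0703
```

Emit:
step_arm([
  {"x": 0.021, "y": 0.034, "z": 0, "ax": 0.1, "ay": 0.8, "az": 0, "claw": 0.06},
  {"x": 0.021, "y": 0.034, "z": 0, "ax": 0, "ay": 0, "az": 0, "claw": 0.06},
  {"x": 0.021, "y": 0.034, "z": 0, "ax": 0, "ay": 0, "az": 0, "claw": 0.06},
  {"x": 0.021, "y": 0.034, "z": 0, "ax": 0, "ay": 0, "az": 0, "claw": 0.06},
  {"x": 0.021, "y": 0.034, "z": 0, "ax": 0, "ay": 0, "az": 0, "claw": 0.06},
])

```text
time_s: 15.58
ee_pos: [0.5548, -0.1127, 0.1118]
eef_rot: [-3.14, -0.018, -0.132]
force: [1.4, 1.4, -0.3]
grip_width: 0.0598
```

Emit:
step_arm([
  {"x": 0, "y": 0, "z": 0, "ax": 0, "ay": 0, "az": 0, "claw": 0.06},
])

```text
time_s: 15.67
ee_pos: [0.5562, -0.118, 0.1117]
eef_rot: [-3.142, -0.02, -0.135]
force: [-0.0, -0.1, -0.3]
grip_width: 0.0599
```

Emit:
step_arm([
  {"x": 0.001, "y": 0.0095, "z": 0.02, "ax": 0, "ay": -1.1, "az": 0.4, "claw": 0.06},
  {"x": 0, "y": 0, "z": 0.02, "ax": 0, "ay": 0, "az": 0, "claw": 0.06},
  {"x": 0, "y": 0, "z": 0.01, "ax": 0, "ay": 0, "az": 0, "claw": 0.06},
  {"x": 0, "y": 0, "z": 0, "ax": 0, "ay": 0, "az": 0, "claw": 0.06},
])

```text
time_s: 16.0
ee_pos: [0.5566, -0.1304, 0.0601]
eef_rot: [3.141, -0.003, -0.146]
force: [0.0, -0.2, -0.2]
grip_width: 0.0601
```

```bash
python3 - <<'E'
from h import *
snap('scene','s13')
o=ctrl.get_obs();print(o['ee_pos'],o['force'],o['eef_rot'],o['grip_width'],toj(o['ee_pos']))
crop('s13',210,160,330,250,6,'s13c')
E
```

```text
[ 0.55693318 -0.13027296  0.06102827] [ 0.25725661 -1.09567012  0.43655119] [ 3.14099491 -0.00378298 -0.14610562] 0.060147005067602496 [ 0.06204526 -0.14563758]
```

View pics/s13c.png

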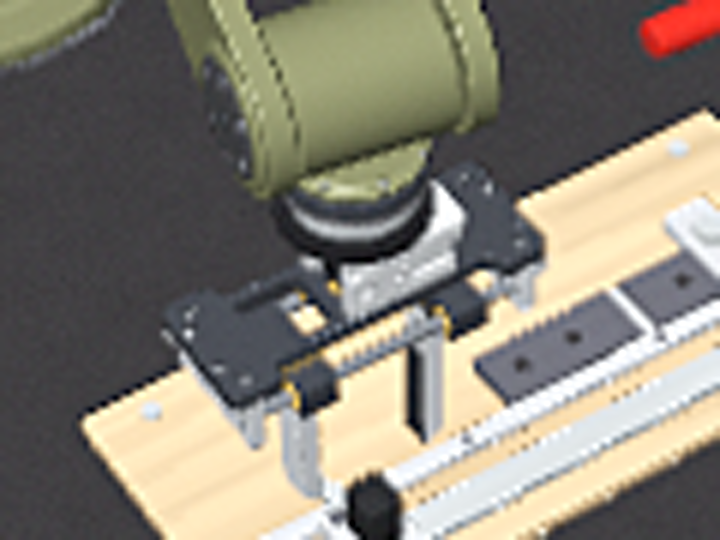

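Emit:
step_arm([
  {"x": 0, "y": -0.002, "z": 0.015, "ax": 0, "ay": 0, "az": -0.2, "claw": 0.06},
  {"x": 0, "y": 0, "z": 0.012, "ax": 0, "ay": 0, "az": 0, "claw": 0.06},
  {"x": 0, "y": 0, "z": 0.01, "ax": 0, "ay": 0, "az": 0, "claw": 0.06},
  {"x": 0, "y": 0, "z": 0, "ax": 0, "ay": 0, "az": 0, "claw": 0.06},
])

```text
time_s: 16.38
ee_pos: [0.559, -0.1271, 0.026]
eef_rot: [3.14, -0.009, -0.14]
force: [0.2, 0.7, 0.0]
grip_width: 0.0598
```

```bash
python3 - <<'E'
from h import *
snap('scene','s14')
o=ctrl.get_obs();print(o['ee_pos'],o['force'],o['eef_rot'],o['grip_width'],toj(o['ee_pos']))
crop('s14',220,180,310,250,8,'s14c')
E
```

```text
[ 0.55946713 -0.12724792  0.02702348] [ 0.06350867 -0.08311362  0.60501623] [ 3.14007952 -0.01016304 -0.14031966] 0.05976636966865031 [ 0.06412391 -0.14228334]
```

View pics/s14c.png

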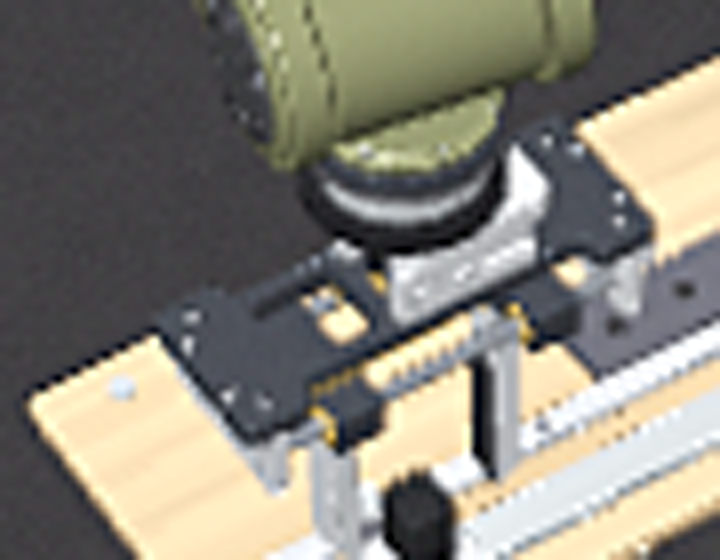

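Emit:
step_arm([
  {"x": -0.001, "y": 0, "z": 0.006, "ax": 0, "ay": -0.5, "az": 0.1, "claw": 0.06},
  {"x": 0, "y": 0, "z": 0.004, "ax": 0, "ay": 0, "az": 0, "claw": 0.06},
  {"x": 0, "y": 0, "z": 0.001, "ax": 0, "ay": 0, "az": 0, "claw": 0.06},
])

```text
time_s: 16.68
ee_pos: [0.5596, -0.1273, 0.0171]
eef_rot: [3.14, -0.003, -0.142]
force: [-0.6, 0.1, -0.0]
grip_width: 0.0597
```

Emit:
step_arm([
  {"x": 0, "y": 0, "z": 0, "ax": 0, "ay": 0, "az": 0, "claw": 0.0},
  {"x": 0, "y": 0, "z": 0, "ax": 0, "ay": 0, "az": 0, "claw": 0},
  {"x": 0, "y": 0, "z": 0, "ax": 0, "ay": 0, "az": 0, "claw": 0},
  {"x": 0, "y": 0, "z": 0, "ax": 0, "ay": 0, "az": 0, "claw": 0},
  {"x": 0, "y": 0, "z": 0, "ax": 0, "ay": 0, "az": 0, "claw": 0},
], grip_force=8)

```text
time_s: 17.1
ee_pos: [0.56, -0.1275, 0.0178]
eef_rot: [3.139, -0.004, -0.142]
force: [-0.3, 0.0, 0.8]
grip_width: 0.03
```

Emit:
step_arm([
  {"x": 0, "y": 0, "z": 0, "ax": 0, "ay": 0, "az": 0, "claw": 0.0},
  {"x": 0, "y": 0, "z": 0, "ax": 0, "ay": 0, "az": 0, "claw": 0},
  {"x": 0, "y": 0, "z": 0, "ax": 0, "ay": 0, "az": 0, "claw": 0},
  {"x": 0, "y": 0, "z": 0, "ax": 0, "ay": 0, "az": 0, "claw": 0},
])

```text
time_s: 17.43
ee_pos: [0.56, -0.1275, 0.0179]
eef_rot: [3.14, -0.005, -0.142]
force: [0.0, 0.5, -0.5]
grip_width: 0.0238
```

```bash
python3 - <<'E'
from h import *
o=ctrl.get_obs();print(o['ee_pos'],o['force'],o['eef_rot'],o['grip_width'],toj(o['ee_pos']))
p=toj(o['ee_pos']);print(tow(p+[0,.213]))
E
```

```text
[ 0.56000068 -0.12754622  0.01788558] [ 0.02354063  0.46014033 -0.5163599 ] [ 3.13952915 -0.00465004 -0.14244888] 0.023754881507391235 [ 0.06469442 -0.14250284]
[0.59025056 0.08329482]
```

Emit:
step_arm([
  {"x": 0, "y": -0.005, "z": 0, "ax": 0, "ay": 0, "az": 0, "claw": 0},
  {"x": 0, "y": -0.008, "z": 0, "ax": 0, "ay": 0, "az": 0, "claw": 0},
  {"x": 0, "y": -0.008, "z": 0, "ax": 0, "ay": 0, "az": 0, "claw": 0},
])

```text
time_s: 17.68
ee_pos: [0.563, -0.1074, 0.0179]
eef_rot: [3.138, -0.005, -0.144]
force: [0.0, -4.0, -0.8]
grip_width: 0.0236
```

```bash
python3 - <<'E'
from h import *
o=ctrl.get_obs();print(o['ee_pos'],o['force'],o['moment'],o['eef_rot'],o['grip_width'],toj(o['ee_pos']))
E
```

```text
[ 0.56296621 -0.10737591  0.01788975] [ 2.77880795e-03 -3.96718341e+00 -8.23250780e-01] [-0.51502854  0.00825743  0.01836787] [ 3.13807413 -0.00495579 -0.14440802] 0.023576350917680483 [ 0.06476534 -0.12211582]
```

Sliding well, with about 4 N of friction. Next is the bulk of the travel.

Emit:
step_arm([
  {"x": 0, "y": -0.012, "z": 0, "ax": 0.1, "ay": 0, "az": -0.1, "claw": 0},
  {"x": 0, "y": -0.012, "z": 0, "ax": 0.1, "ay": 0, "az": 0, "claw": 0},
  {"x": 0, "y": -0.012, "z": 0, "ax": 0, "ay": 0, "az": 0, "claw": 0},
  {"x": 0, "y": -0.012, "z": 0, "ax": 0, "ay": 0, "az": 0, "claw": 0},
  {"x": 0, "y": -0.012, "z": 0, "ax": 0, "ay": 0, "az": 0, "claw": 0},
])

```text
time_s: 18.1
ee_pos: [0.5725, -0.0423, 0.0179]
eef_rot: [3.141, -0.006, -0.142]
force: [2.9, -4.3, -2.1]
grip_width: 0.0244
```

```bash
python3 - <<'E'
from h import *
o=ctrl.get_obs();print(o['ee_pos'],o['force'],o['moment'],o['eef_rot'],o['grip_width'],toj(o['ee_pos']))
E
```

```text
[ 0.57253133 -0.04229153  0.01789999] [ 2.88831292 -4.29915874 -2.08798347] [-0.81802646 -0.40130368 -0.0046143 ] [ 3.14065221 -0.00610659 -0.14224818] 0.024388262907100184 [ 0.06499034 -0.0563327 ]
```

Emit:
step_arm([
  {"x": 0, "y": -0.012, "z": 0, "ax": 0.1, "ay": 0, "az": 0, "claw": 0},
  {"x": 0, "y": -0.012, "z": 0, "ax": 0.1, "ay": 0, "az": 0, "claw": 0},
  {"x": 0, "y": -0.012, "z": 0, "ax": 0, "ay": 0, "az": 0, "claw": 0},
  {"x": 0, "y": -0.012, "z": 0, "ax": 0, "ay": 0, "az": 0, "claw": 0},
  {"x": 0, "y": -0.012, "z": 0, "ax": 0, "ay": 0, "az": 0, "claw": 0},
])

```text
time_s: 18.52
ee_pos: [0.5823, 0.0244, 0.0179]
eef_rot: [-3.139, -0.008, -0.141]
force: [3.2, -4.8, -3.5]
grip_width: 0.0238
```

Emit:
step_arm([
  {"x": 0, "y": -0.012, "z": 0, "ax": 0, "ay": 0, "az": 0, "claw": 0},
  {"x": 0, "y": -0.012, "z": 0, "ax": 0, "ay": 0, "az": 0, "claw": 0},
  {"x": 0, "y": -0.008, "z": 0, "ax": 0, "ay": 0, "az": 0, "claw": 0},
  {"x": 0, "y": 0, "z": 0, "ax": 0, "ay": 0, "az": 0, "claw": 0},
])

```text
time_s: 18.85
ee_pos: [0.5881, 0.0628, 0.0179]
eef_rot: [-3.138, -0.01, -0.139]
force: [3.4, -3.6, -1.7]
grip_width: 0.0239
```

```bash
python3 - <<'E'
from h import *
o=ctrl.get_obs();print(o['ee_pos'],o['force'],o['moment'],o['eef_rot'],o['grip_width'],toj(o['ee_pos']))
E
```

```text
[0.58808752 0.06283775 0.01793969] [ 3.37020917 -3.56017653 -1.71653665] [-0.71547703 -0.48874939 -0.13169864] [-3.13824793 -0.00988424 -0.13852909] 0.02389965234639231 [0.06545858 0.04994025]
```

Emit:
step_arm([
  {"x": 0, "y": -0.007, "z": 0, "ax": -0.1, "ay": -0.1, "az": 0.1, "claw": 0},
  {"x": 0, "y": -0.006, "z": 0, "ax": -0.1, "ay": -0.1, "az": 0.1, "claw": 0},
  {"x": 0, "y": -0.004, "z": 0, "ax": 0, "ay": 0, "az": 0, "claw": 0},
  {"x": 0, "y": 0, "z": 0, "ax": 0, "ay": 0, "az": 0, "claw": 0},
])

```text
time_s: 19.18
ee_pos: [0.5911, 0.0842, 0.0179]
eef_rot: [-3.141, -0.007, -0.141]
force: [3.8, -3.4, -1.3]
grip_width: 0.0243
```

```bash
python3 - <<'E'
from h import *
snap('scene','s15')
o=ctrl.get_obs();print(o['ee_pos'],o['force'],o['moment'],o['eef_rot'],o['grip_width'],toj(o['ee_pos']))
crop('s15',270,170,350,230,9,'s15c')
E
```

```text
[0.59107048 0.08413529 0.01793367] [ 4.33999785  2.19861349 -1.99770703] [ 0.57106851 -0.80647445 -0.07332772] [-3.14093518 -0.00747474 -0.1409109 ] 0.024104755158439132 [0.06538667 0.07144556]
```

View pics/s15c.png

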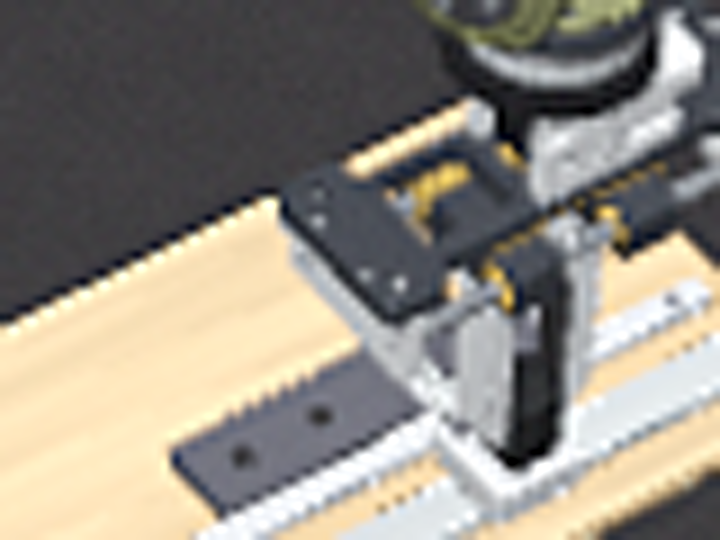

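Emit:
step_arm([
  {"x": 0, "y": 0, "z": 0, "ax": 0, "ay": 0, "az": 0, "claw": 0.05},
  {"x": 0, "y": 0, "z": 0, "ax": 0, "ay": 0, "az": 0, "claw": 0.05},
  {"x": 0, "y": 0, "z": 0, "ax": 0, "ay": 0, "az": 0, "claw": 0.05},
  {"x": 0, "y": 0, "z": 0, "ax": 0, "ay": 0, "az": 0, "claw": 0.05},
  {"x": 0, "y": 0, "z": 0, "ax": 0, "ay": 0, "az": 0, "claw": 0.05},
])

```text
time_s: 19.65
ee_pos: [0.5898, 0.0866, 0.0179]
eef_rot: [-3.139, -0.005, -0.14]
force: [-0.5, 0.1, -0.5]
grip_width: 0.0493
```

Emit:
step_arm([
  {"x": 0, "y": 0, "z": -0.02, "ax": 0, "ay": 0, "az": 0, "claw": 0.05},
  {"x": 0, "y": 0, "z": -0.03, "ax": 0, "ay": 0, "az": 0, "claw": 0.05},
  {"x": 0, "y": 0, "z": -0.03, "ax": 0, "ay": 0, "az": 0, "claw": 0.05},
  {"x": -0.035, "y": 0, "z": 0, "ax": 0, "ay": 0, "az": 0, "claw": 0.05},
  {"x": -0.035, "y": 0, "z": 0, "ax": 0, "ay": 0, "az": 0, "claw": 0.05},
])

```text
time_s: 20.07
ee_pos: [0.5213, 0.0955, 0.1]
eef_rot: [-3.139, -0.003, -0.143]
force: [0.4, 0.1, -0.6]
grip_width: 0.0497
```

Emit:
step_arm([
  {"x": -0.035, "y": 0, "z": 0, "ax": 0, "ay": 0, "az": 0, "claw": 0.05},
  {"x": -0.035, "y": 0, "z": 0, "ax": 0, "ay": 0, "az": 0, "claw": 0.05},
  {"x": -0.035, "y": 0, "z": 0, "ax": 0, "ay": 0, "az": 0, "claw": 0.05},
  {"x": 0, "y": 0, "z": 0, "ax": 0, "ay": 0, "az": 0, "claw": 0.05},
])

```text
time_s: 20.4
ee_pos: [0.4087, 0.1109, 0.0999]
eef_rot: [-3.138, -0.004, -0.143]
force: [-0.7, 0.5, 0.1]
grip_width: 0.0496
```

```bash
python3 - <<'E'
from h import *
snap('scene','s16');snap('top','t16')
o=ctrl.get_obs();print(o['ee_pos'],o['force'],o['eef_rot'],o['grip_width'])
crop('s16',270,160,350,220,10,'s16c')
crop('t16',220,165,300,225,10,'t16c')
E
```

```text
[0.41313687 0.11073127 0.10086579] [ 0.512974   -0.61658856  0.2020852 ] [-3.13742787 -0.00688885 -0.14368138] 0.05026242501445489
```

View pics/s16c.png

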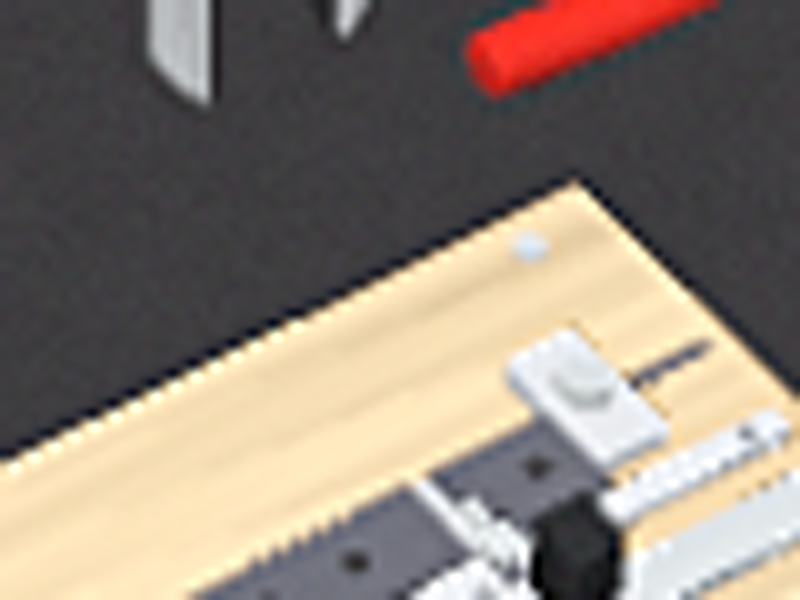

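View pics/t16c.png

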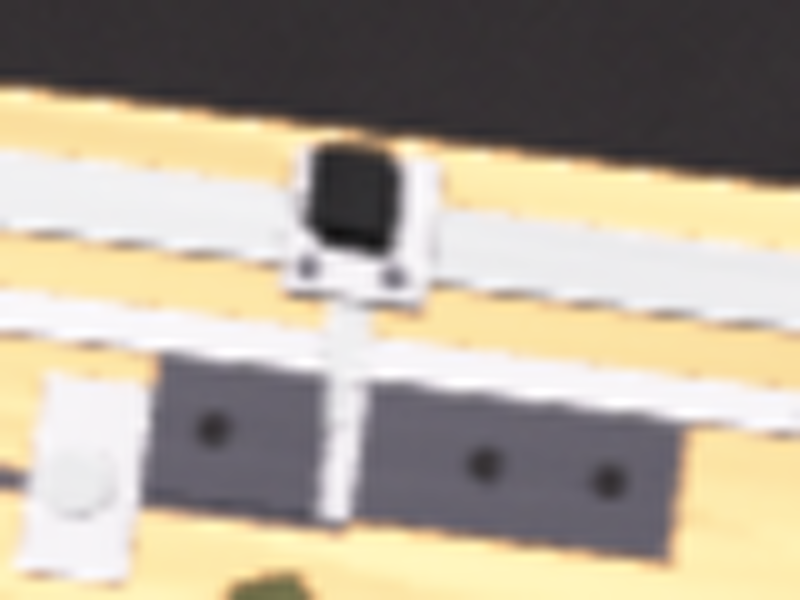

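```bash
python3 - <<'E'
from h import *
for t,(u0,v0,u1,v1),s in(('t16',(243,192,267,220),25),('s16',(300,200,330,222),25)):
    im=cv2.imread(f'pics/{t}.png')[v0:v1,u0:u1]
    im=cv2.resize(im,None,fx=s,fy=s,interpolation=cv2.INTER_CUBIC)
    im=np.clip((im.astype(float)-70)*1.4,0,255).astype(np.uint8)
    cv2.imwrite(f'pics/{t}z.png',im)
g=cv2.cvtColor(cv2.imread('pics/t16.png'),cv2.COLOR_BGR2GRAY)
print(g[196:220,246:262])
g=cv2.cvtColor(cv2.imread('pics/t12.png'),cv2.COLOR_BGR2GRAY)
print(g[196:220,246:262])
# predictions
for xj in(-.02,-.01,0,.004,.01,.015): 
    print(xj,[proj('top',[*tow((xj,.0695+d)),.022]).round(2) for d in(-.004,.004)],[proj('top',[*tow((xj,.0695+d)),.026]).round(2) for d in(-.002,.002)])
E
```

```text
[[232 231 229 230 229 228 234 238 236 235 227 219 214 199 190 180]
 [243 239 230 234 233 232 238 243 239 238 234 227 227 226 226 225]
 [247 246 245 245 245 240 235 239 239 239 237 226 220 230 231 230]
 [246 246 246 246 246 244 241 240 239 239 238 239 243 246 246 242]
 [242 243 244 245 246 239 231 238 239 242 245 245 246 246 246 246]
 [174 196 220 235 246 244 239 238 240 239 240 244 246 246 246 246]
 [112 119 128 138 148 156 187 227 241 243 237 237 246 244 240 241]
 [102 102 103 102 102 109 151 213 230 214 187 145 144 141 143 161]
 [102 102 102 102 102 108 160 220 233 232 190 117 105 103 105 109]
 [102 102 102 100 102 109 163 221 235 234 189 117 104 103 104 104]
 [101 101 101 101 101 109 163 225 238 229 170 113 104 105 103 104]
 [ 99  99  99 100 100 107 157 207 225 222 148 108 105 105 104 105]
 [101  99 100 100 100 105 146 215 238 223 141 106 103 103 102 103]
 [ 99  99 100  99  99 107 165 228 241 220 127 102 102 102 102 102]
 [102 101 101 101 100 108 167 229 240 217 122 102 102 102 102 102]
 [102 102 102 102 102 113 186 239 237 197 117 102 103 102 102 102]
 [100 100 100 100 102 127 19
[... 2060 characters left out ...]
242 242 241 241 241 240 241 243 242 242 242 241 240 238]]
-0.02 [array([254.14, 216.53]), array([251.29, 216.16])] [array([253.29, 216.29]), array([251.86, 216.11])]
-0.01 [array([254.64, 212.97]), array([251.79, 212.61])] [array([253.79, 212.72]), array([252.36, 212.54])]
0 [array([255.14, 209.42]), array([252.29, 209.06])] [array([254.29, 209.16]), array([252.87, 208.98])]
0.004 [array([255.34, 208.  ]), array([252.49, 207.64])] [array([254.49, 207.74]), array([253.07, 207.56])]
0.01 [array([255.64, 205.88]), array([252.79, 205.52])] [array([254.79, 205.61]), array([253.37, 205.43])]
0.015 [array([255.89, 204.11]), array([253.04, 203.75])] [array([255.04, 203.84]), array([253.62, 203.66])]
```

View pics/t16z.png

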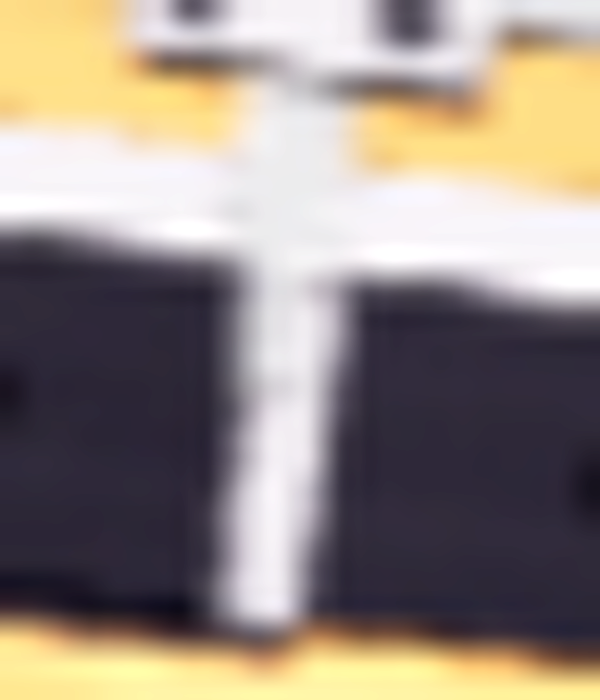

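View pics/s16z.png

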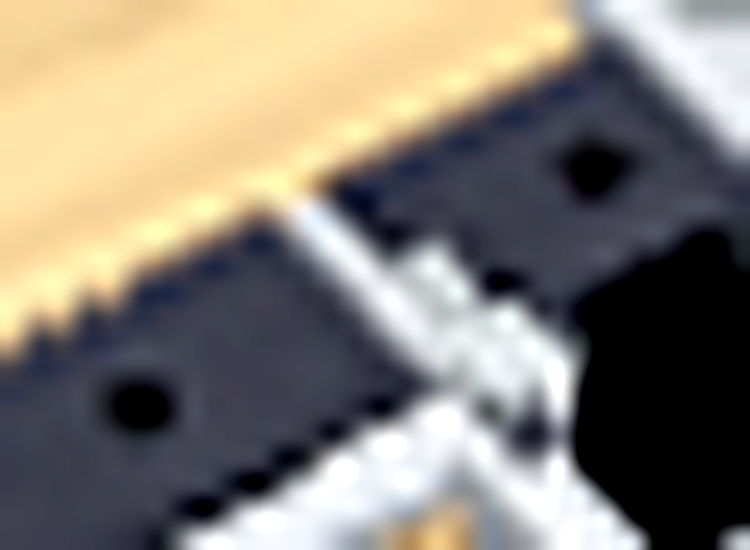

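```bash
python3 - <<'E'
from h import *
# scene: jig frame bias: align using groove line in s16/s12
z=lambda uv:(uv-[300,200]+.5)*25-.5
for xj,h in((-.02,.022),(0,.022),(.02,.022)):
    print('groove',xj,[z(proj('scene',[*tow((xj,.0695+d)),h])).round(0) for d in(-.004,0,.004)])
for d in(-.003,0,.003,.006):
    print('tip',d,[z(proj('scene',[*tow((x,.0695+d+e)),.026])).round(0) for x in(.004,.012) for e in(-.002,.002)])
im=cv2.imread('pics/s12.png')[200:222,300:330]
im=cv2.resize(im,None,fx=25,fy=25,interpolation=cv2.INTER_CUBIC)
cv2.imwrite('pics/s12z.png',np.clip((im.astype(float)-70)*1.4,0,255).astype(np.uint8))
E
```

```text
groove -0.02 [array([253., 183.]), array([277., 170.]), array([301., 158.])]
groove 0 [array([340., 275.]), array([364., 262.]), array([388., 250.])]
groove 0.02 [array([427., 368.]), array([451., 356.]), array([475., 343.])]
tip -0.003 [array([353., 277.]), array([377., 265.]), array([388., 315.]), array([412., 302.])]
tip 0 [array([371., 268.]), array([395., 255.]), array([406., 305.]), array([430., 293.])]
tip 0.003 [array([389., 258.]), array([412., 246.]), array([424., 296.]), array([448., 283.])]
tip 0.006 [array([406., 249.]), array([430., 237.]), array([442., 286.]), array([466., 274.])]
```

View pics/s12z.png

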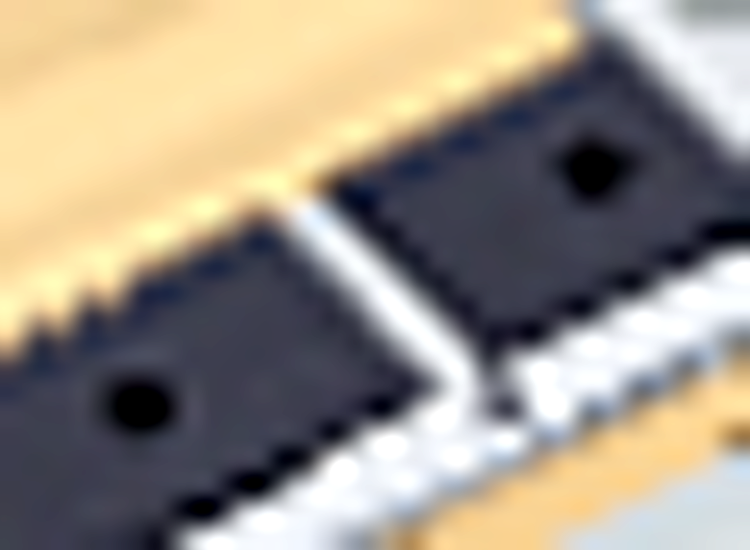

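The scene and top views agree that the strap hasn't moved. The pointer sits about 2.5–4 mm past the groove's centre towards the stop; it shifted during the release. I'll go back over the grip and nudge the guide about 3 mm in -y with the inside of one finger.

Emit:
step_arm([
  {"x": 0.034, "y": 0, "z": 0, "ax": -0.1, "ay": -0.2, "az": 0, "claw": 0.05},
  {"x": 0.034, "y": 0, "z": 0, "ax": -0.1, "ay": 0, "az": 0, "claw": 0.05},
  {"x": 0.034, "y": 0, "z": 0, "ax": 0, "ay": 0, "az": 0, "claw": 0.05},
  {"x": 0.034, "y": 0, "z": 0, "ax": 0, "ay": 0, "az": 0, "claw": 0.05},
  {"x": 0.034, "y": 0, "z": 0, "ax": 0, "ay": 0, "az": 0, "claw": 0.05},
])

```text
time_s: 20.92
ee_pos: [0.5887, 0.0853, 0.1024]
eef_rot: [-3.14, -0.006, -0.142]
force: [-0.4, 0.9, -0.5]
grip_width: 0.0499
```

Emit:
step_arm([
  {"x": 0, "y": 0, "z": 0, "ax": 0, "ay": 0, "az": 0, "claw": 0.05},
])

```text
time_s: 21.0
ee_pos: [0.5935, 0.0837, 0.1009]
eef_rot: [-3.14, -0.006, -0.144]
force: [-0.4, -0.6, -0.4]
grip_width: 0.05
```

Emit:
step_arm([
  {"x": -0.003, "y": -0.001, "z": 0.02, "ax": 0, "ay": -0.2, "az": 0, "claw": 0.05},
  {"x": 0, "y": 0, "z": 0.02, "ax": 0, "ay": 0, "az": 0, "claw": 0.05},
  {"x": 0, "y": 0, "z": 0, "ax": 0, "ay": 0, "az": 0, "claw": 0.05},
])

```text
time_s: 21.25
ee_pos: [0.5949, 0.0834, 0.0577]
eef_rot: [-3.14, -0.003, -0.147]
force: [-0.9, 0.1, -0.6]
grip_width: 0.05
```

Emit:
step_arm([
  {"x": 0, "y": 0, "z": 0.012, "ax": 0, "ay": 0, "az": 0, "claw": 0.05},
  {"x": 0, "y": 0, "z": 0.008, "ax": 0, "ay": 0, "az": 0, "claw": 0.05},
  {"x": 0, "y": 0, "z": 0.004, "ax": 0, "ay": 0, "az": 0, "claw": 0.05},
  {"x": 0, "y": 0, "z": 0, "ax": 0, "ay": 0, "az": 0, "claw": 0.05},
])

```text
time_s: 21.58
ee_pos: [0.5962, 0.083, 0.0325]
eef_rot: [-3.14, -0.004, -0.148]
force: [-0.6, -0.4, -0.3]
grip_width: 0.0499
```

Emit:
step_arm([
  {"x": -0.005, "y": 0, "z": 0.006, "ax": 0, "ay": 0, "az": -0.3, "claw": 0.05},
  {"x": 0, "y": 0, "z": 0.005, "ax": 0, "ay": 0, "az": 0, "claw": 0.05},
  {"x": 0, "y": 0, "z": 0.001, "ax": 0, "ay": 0, "az": 0, "claw": 0.05},
])

```text
time_s: 21.83
ee_pos: [0.5916, 0.084, 0.0212]
eef_rot: [-3.139, -0.006, -0.142]
force: [0.7, 0.7, 0.2]
grip_width: 0.0501
```

Emit:
step_arm([
  {"x": 0, "y": 0.005, "z": 0, "ax": 0, "ay": 0, "az": 0, "claw": 0.05},
  {"x": 0, "y": 0.002, "z": 0, "ax": 0, "ay": 0, "az": 0, "claw": 0.05},
])

```text
time_s: 22.0
ee_pos: [0.5905, 0.077, 0.0213]
eef_rot: [-3.139, -0.006, -0.141]
force: [-0.7, -0.8, -0.0]
grip_width: 0.0497
```

Emit:
step_arm([
  {"x": 0, "y": 0.001, "z": 0, "ax": 0, "ay": 0, "az": 0, "claw": 0.05},
])

```text
time_s: 22.08
ee_pos: [0.5904, 0.0757, 0.0216]
eef_rot: [-3.139, -0.007, -0.141]
force: [0.6, 0.5, 0.4]
grip_width: 0.0503
```

Emit:
step_arm([
  {"x": 0, "y": 0.001, "z": 0, "ax": 0, "ay": 0, "az": 0, "claw": 0.05},
])

```text
time_s: 22.17
ee_pos: [0.5904, 0.0744, 0.0218]
eef_rot: [-3.139, -0.007, -0.141]
force: [0.2, -0.3, 0.6]
grip_width: 0.05
```

Emit:
step_arm([
  {"x": 0, "y": 0.001, "z": 0, "ax": 0, "ay": 0, "az": 0, "claw": 0.05},
])

```text
time_s: 22.25
ee_pos: [0.5904, 0.0731, 0.0221]
eef_rot: [-3.139, -0.008, -0.142]
force: [-0.0, 0.6, 0.4]
grip_width: 0.0502
```

Emit:
step_arm([
  {"x": 0, "y": 0.0007, "z": 0, "ax": 0, "ay": 0, "az": 0, "claw": 0.05},
])

```text
time_s: 22.33
ee_pos: [0.5904, 0.0723, 0.0222]
eef_rot: [-3.139, -0.008, -0.142]
force: [0.3, -0.4, 0.1]
grip_width: 0.05
```

Emit:
step_arm([
  {"x": 0, "y": 0.0007, "z": 0, "ax": 0, "ay": 0, "az": 0, "claw": 0.05},
])

```text
time_s: 22.42
ee_pos: [0.5904, 0.0715, 0.0224]
eef_rot: [-3.139, -0.008, -0.142]
force: [-0.1, -0.4, -0.4]
grip_width: 0.0502
```

Emit:
step_arm([
  {"x": 0, "y": 0.0007, "z": 0, "ax": 0, "ay": 0, "az": 0, "claw": 0.05},
])

```text
time_s: 22.5
ee_pos: [0.5903, 0.0709, 0.0224]
eef_rot: [-3.138, -0.008, -0.142]
force: [0.3, 2.5, -1.8]
grip_width: 0.0498
```

Emit:
step_arm([
  {"x": 0, "y": 0.0007, "z": 0, "ax": 0, "ay": 0, "az": 0, "claw": 0.05},
])

```text
time_s: 22.58
ee_pos: [0.5903, 0.0705, 0.0224]
eef_rot: [-3.138, -0.008, -0.142]
force: [1.5, 3.2, -0.9]
grip_width: 0.05
```

Emit:
step_arm([
  {"x": 0, "y": 0.0008, "z": 0, "ax": 0, "ay": 0, "az": 0, "claw": 0.05},
  {"x": 0, "y": 0.0008, "z": 0, "ax": 0, "ay": 0, "az": 0, "claw": 0.05},
])

```text
time_s: 22.75
ee_pos: [0.5902, 0.0694, 0.0224]
eef_rot: [-3.137, -0.009, -0.142]
force: [1.4, 2.8, -0.6]
grip_width: 0.05
```

Emit:
step_arm([
  {"x": 0, "y": 0.0008, "z": 0, "ax": 0, "ay": 0, "az": 0, "claw": 0.05},
])

```text
time_s: 22.83
ee_pos: [0.59, 0.0687, 0.0223]
eef_rot: [-3.137, -0.008, -0.141]
force: [1.5, 2.8, -0.4]
grip_width: 0.0505
```

Now I'll back off to the middle, lift away and look again.

Emit:
step_arm([
  {"x": 0, "y": -0.006, "z": 0, "ax": 0, "ay": 0, "az": 0, "claw": 0.05},
  {"x": 0, "y": -0.005, "z": 0, "ax": 0, "ay": 0, "az": 0, "claw": 0.05},
  {"x": 0, "y": 0, "z": -0.02, "ax": 0, "ay": 0, "az": 0, "claw": 0.05},
  {"x": 0, "y": 0, "z": -0.035, "ax": 0, "ay": 0, "az": 0, "claw": 0.05},
  {"x": 0, "y": 0, "z": -0.035, "ax": 0, "ay": 0, "az": 0, "claw": 0.05},
])

```text
time_s: 23.25
ee_pos: [0.5869, 0.08, 0.1073]
eef_rot: [3.141, 0.005, -0.142]
force: [-0.4, 0.1, 0.2]
grip_width: 0.05
```

Emit:
step_arm([
  {"x": -0.037, "y": 0, "z": 0, "ax": 0, "ay": 0, "az": 0, "claw": 0.05},
  {"x": -0.037, "y": 0, "z": 0, "ax": 0, "ay": 0, "az": 0, "claw": 0.05},
  {"x": -0.037, "y": 0, "z": 0, "ax": 0, "ay": 0, "az": 0, "claw": 0.05},
  {"x": -0.037, "y": 0, "z": 0, "ax": 0, "ay": 0, "az": 0, "claw": 0.05},
  {"x": -0.037, "y": 0, "z": 0, "ax": 0, "ay": 0, "az": 0, "claw": 0.05},
])

```text
time_s: 23.67
ee_pos: [0.4066, 0.1073, 0.1149]
eef_rot: [-3.139, -0.012, -0.143]
force: [0.5, 0.7, 0.9]
grip_width: 0.0498
```

```bash
python3 - <<'E'
from h import *
snap('scene','s17');snap('top','t17')
o=ctrl.get_obs();print(o['time_s'],o['ee_pos'],o['force'])
G=lambda t:cv2.cvtColor(cv2.imread(f'pics/{t}.png'),cv2.COLOR_BGR2GRAY).astype(int)
print(G('t17')[198:210,248:260]);print((G('t17')-G('t12'))[198:210,248:260])
a=[]
for t in('t17',):
    im=cv2.imread(f'pics/{t}.png')[192:220,243:267]; a.append(cv2.resize(im,None,fx=20,fy=20,interpolation=cv2.INTER_CUBIC))
im=cv2.imread('pics/s17.png')[198:224,300:315+1]; 
cv2.imwrite('pics/t17z.png',a[0])
im=cv2.imread('pics/s17.png')[200:222,300:330]
im=cv2.resize(im,None,fx=25,fy=25,interpolation=cv2.INTER_CUBIC)
cv2.imwrite('pics/s17z.png',np.clip((im.astype(float)-70)*1.4,0,255).astype(np.uint8))
E
```

```text
23.7667 [0.40418753 0.1076495  0.11481767] [ 0.92885189  0.87595359 -0.35234379]
[[245 245 245 246 241 230 239 239 238 225 209 230]
 [246 246 246 246 245 240 239 239 239 236 237 245]
 [244 245 246 245 242 237 239 239 242 245 245 246]
 [220 235 246 244 239 236 238 240 238 240 246 246]
 [129 138 148 148 161 198 227 241 240 238 246 244]
 [102 103 102 103 114 168 224 228 190 150 145 140]
 [102 101 101 102 111 180 232 225 187 118 104 103]
 [101 102 102 101 114 186 234 224 187 116 104 104]
 [100 101 100 102 122 190 231 216 165 113 105 104]
 [ 99  99 100 101 120 175 217 195 141 107 103 104]
 [100 100 100 103 141 210 237 220 140 106 103 103]
 [100  99  98 107 164 228 241 220 126 102 102 102]]
[[ -1  -1  -1  -1  -6 -12   1  11  14  -1 -13  -2]
 [ -1  -1  -1  -2  -2  -1  25  41   7  -8  -8  -2]
 [ -1  -1  -1  -2  -4   6  74  91  27   0  -2  -1]
 [ -2  -2  -1  -2  -2   3  37  66  21  -4  -1  -1]
 [  0  -2  -1   1  14  19   8  16  16   1  -1  -1]
 [ -2  -1  -1   0   4  -1  -6 -12 -29  -1   0  -2]
 [ -1  -3  -1  -1  -2  -8  -8 -13 -11  -2  -2  -1]
 [ -2  -1  -1  -2  -2  -8  -8 -13  -6  -2  -2  -1]
 [ -2  -1  -2  -1  -2 -11 -11 -16  -7  -1   0  -2]
 [  0  -1  -1  -1  -6 -26 -24 -31  -8  -2  -2  -1]
 [ -2   0   0  -1  -2  -6  -5  -5  -4  -1  -2   0]
 [  0  -1  -2  -1  -2  -2  -1  -2  -3  -2  -1  -1]]
```

View pics/t17z.png

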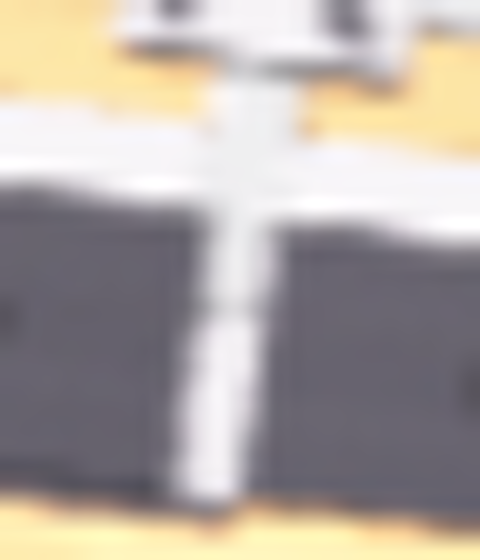

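View pics/s17z.png

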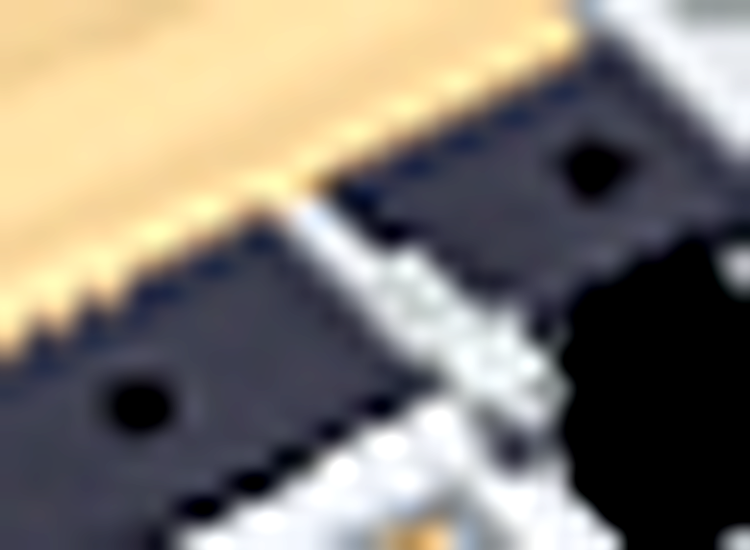

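```bash
python3 - <<'E'
from h import *
G=lambda t:cv2.imread(f'pics/{t}.png').astype(int)
d=np.abs(G('t17')-G('t12')).max(2)
print('strap rows diff',d[208:222,234:290].max())
d0=np.abs(G('scene0')-G('s17')).max(2)
for n,(u0,v0,u1,v1) in dict(tin=(380,145,415,185),driver=(312,145,365,170),tub=(130,260,180,310)).items(): print(n,d0[v0:v1,u0:u1].max())
print(ticket.hand_in())
E
```

```text
strap rows diff 7
tin 10
driver 11
tub 9
the job is handed in; nothing more can be done
None
```

The jig is set up and handed in, but one of my moves broke the wrist-force limit, so this run probably counts as failed on that point.

**Force limit:** while feeling for the base with the fingers, one 6 mm downward step read about 192 N at the wrist; the limit is 120 N. The reported TCP height is about 40 mm lower than the real fingertips. My earlier, smaller presses looked force-free because I only read the force after idle rows. I may have pressed hard on those too. After that, pushes read at most about 17 N.

**What I did:** I pushed the strap against the fence with both fingertips, then along to the end stop, then gently against the fence again. I gripped the guide and slid it about 214 mm. I then nudged it back about 2.5 mm, because the pictures showed the pointer past the groove towards the stop. I lifted the arm clear and handed in at about 24 s.

**Last checks:**
- **Strap:** the force rose at both the fence and the stop. The two fence contacts lie along the fence line to within about 0.5 mm. The strap looks the same in the top pictures from before and after the guide work.
- **Pointer:** the tip is inside the groove in the top view, within about 1 mm of its centre. The scene view puts it 0.6 mm towards the stop by the tip's end, but about 2 mm by the pointer's edge, so those two disagree slightly.
- **Bystanders:** the tin, screwdriver and tub are unchanged from the first picture.

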